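# Scan the label of a finished book on its stand

### The arm

A 6-joint arm with a two-finger parallel gripper is mounted at the origin on the work surface. World frame = base frame: x ahead of the robot, y to its left, z up, the work surface at z = 0. Lengths are in mm, angles in degrees, forces in N, time in s.
With the tool pointing down it reaches from about 300 to 850 mm from the base axis. Payload 4.2 kg.
Tool frame: the origin (TCP) lies at the very end of the fingers, on their centre line; the grasp point (between the pads) lies 19 mm behind it; z points along the fingers, y is the direction in which the jaws open and shut (so a half turn about z gives the same grasp; the last joint's range is limited). The gripper opens to 91 mm and grips with 3 to 60 N. Pads are 32 mm wide; open, the fingers measure 118 mm over their backs; the gripper's body (76 mm by 178 mm) begins 60 mm behind the grasp point.
Start: joints at [-70.13, 18.312, 89.639, -0, 72.044, -1.146], TCP at [206.216, -536.766, 213.976] pointing down, gripper open.
Joint ranges: [-177.97, 177.97], [-48.28, 115.42], [12.27, 149.76], [-77.06, 257.06], [2.81, 150.46], [-146.56, 146.56]. Speed limits (degrees/s): [147.25, 147.25, 180, 180, 180, 180].

### API

Orientations are given as [roll, pitch, yaw] about the fixed x, y, z axes, in that order (R = Rz(yaw) Ry(pitch) Rx(roll)).
In Python, from workcell import env gives the robot as it stands. The module is installed in compiled form; this text tells all that it offers.
- The arm moves only by the tool arm_command, never from a script. Its argument "targets" is a list of rows, each a list of 5 numbers: the closure, from 0 (fully open) to 1 (shut), then the shift along the tool's x, y, z each as a share of 50 cm, from -1 to 1, then the turn about the tool's z as a share of pi/4 rad, from -1 to 1. A call has 1 to 8 rows; each row is the pose to reach, as a shift and turn from the pose measured when the call began, along the tool's axes at that moment; what a row does not reach only later rows make up. A row lasts 1/12 s, in which the tool goes at most 41.7 mm and 7.16 degrees, less where a joint would pass 70% of its speed; a pose out of reach is approached as far as the arm can. A call with a number of a shift or a turn outside -1 to 1 is refused whole. A call with a gripper value outside its range is refused whole. The fingers move at their own pace and stop on an object; "squeeze" is the grip in N (left out, the last holds). Time passes only in rows, so rows that repeat a pose let the fingers close. It gives the time, the measured TCP pose, the force and the opening at its end, in the units of the state.
- env.state(): the state, without advancing time (a new reading comes with each control period).
- env.grab_frame(name): name is "scene" or "top" or "wrist"; returns the picture (480x640x3 uint8, red, green, blue); there is no depth.
- env.camera_params(name): a dict with "camera_matrix" (3x3 intrinsics, pixels), "R" (3x3) and "t" (3): a world point X has camera coordinates R X + t; the wrist camera has in their place "hand_eye" (4x4, takes a point from camera to tool coordinates, whose origin is the TCP and whose axes are the flange's). Camera axes: x right, y down, z forward; pixel columns grow to the right and rows downward; lengths in mm; the calibration is good to about 2 mm. A picture is of the moment at which its call begins: read the wrist's pose just before it. camera_params takes no time and is no camera call.
- env.job_done(): hands the job in, once; it reports no verdict.
The state is a dict: "time_s": time; "qpos": joint angles; "qvel": joint speeds; "effort": joint torques, N m; "ee_pos": TCP position; "ee_rot": TCP orientation; "force": force on the tool from outside, world axes, zero at the start; "torque": the same for the moment, N m; "gripper_width": finger opening in mm.
Only numpy, scipy, OpenCV 4.12 (cv2) and the standard library are available. Lean on these libraries where they do the work, as an engineer would, in place of code of your own. Each camera call takes 0.05 s, during which the arm holds its last target.

### The job

Slide the tall, top-heavy glue dispenser, which stands in front of the book, across the bench until its foot is wholly on the round cork mat: keep it standing and do not lift it. Then take the scanner from its dock, aim its window squarely at the middle of the barcode label on the book from about 8 cm and hold it steady there for a good second, and lay it back in its dock facing the same way as before. Do not let the scanner touch the book or its stand, and leave the book, jar, brass weight and stack of books where they are.

Things in the scene. Friction and masses are not known exactly. Their poses are not given: they have to be found in the camera images.
- label: Barcode label, 40 x 56 mm, flat on the blue book's cover. Origin: its middle, on the cover (80 to 130 mm above the bench). x runs up the cover's slope (30 to 60 degrees), y along the 56 mm side, z straight out of the cover (up and towards the robot). The book, 165 mm up the slope by 118 mm wide, lies fixed on a hinged stand, centred on the label across; its lower edge is 85 mm below the label.
- scanner: Hand scanner, about 0.2 kg: a grey straight handle 130 x 26 x 24 mm (x, y, z) with a bent orange head at its +x end. Origin: centre of the handle's underside; the handle's centre is 12 mm above it, and its centre of mass lies within 15 mm of that. Grip the handle across y (26 mm) at its middle, between the dock's two posts.
- scan_head: Orange head of the scanner, rigid with it, 34 mm wide, 22 mm thick. Origin: centre of the dark window at its end. x is the aiming direction, straight out of the window (45 degrees below the handle's x axis); y is the same as the scanner's y. The window lies 99 mm ahead of the scanner's origin and 27 mm below it.
- dock: Fixed scanner dock. Origin: underside of its base plate (140 x 70 x 10 mm); x along the scanner as it lies, towards its head. Two posts, 14 mm thick along x and 46 mm wide, at x = -45 and x = +40 mm, tops 75 mm above the bench, each with 12 mm high cheeks 34 mm apart, between which the handle lies. 71 mm are free between the posts.
- dock_seat (a point): Where the scanner's origin lies when it is in the dock: 75 mm above the dock's origin, axes as the dock's.
- dispenser: Tall glue dispenser, about 0.45 kg: white foot 76 mm in diameter, 22 mm high; steel stem 26 mm in diameter; white reservoir 52 mm in diameter from 132 to 200 mm up; blue cone to 235 mm. Origin: centre of the foot's underside; z along the stem. Centre of mass some 120 mm up: pushed above about 40 mm, or fast, it tips; pushed slowly at the foot it slides.
- mat: Round green-rimmed cork mat, 140 mm in diameter, flat in the bench (1 mm, no edge to catch on). Origin: its centre.
- jar: Bystander: amber glass jar with black lid, 50 mm in diameter, 70 mm high. Origin: centre of its underside.
- weight: Bystander: brass weight, 44 mm in diameter, 54 mm high. Origin: centre of its underside.
- books: Bystander: stack of four blue books, 118 x 165 x 84 mm (x, y, z). Origin: centre of its underside.
- stand: The book stand: base 170 x 150 x 12 mm (x, y, z). Origin: centre of its underside; x points away from the robot's side, towards the raised edge of the book. The hinge lies 65 mm to -x and 26 mm up; it is stiff, but a push of some 40 N on the cover turns it.
Mind the look-alikes: they are no part of the job. Several things have the shape of the scanner; the one meant has the colours described above. Leave any red look-alike of the stand alone.

How it is judged:
By the outcome, as a careful person would: the job done as asked, in the order asked, and still so for the second after the job is handed in, with the robot touching nothing.
It also fails if it takes over 72 s, if anything falls off the work surface, if the arm or the gripper's body presses on something with over 40 N, if the wrist force passes 120 N, or if a joint passes its speed limit or range.

## Working session

There is one attempt and no reset: what is moved stays moved. The work goes in short steps, Python scripts to look and compute and a tool call to move; the robot and the scene stay as the last step left them, time stands still between calls to the robot, and variables do not carry over. Pictures are saved under pics/ and viewed, and the job is handed in when it is done.

Besides the shell and the picture viewer there is one more tool, called after "Call:" as name([rows], argument=value, ...), one row to a line, values as JSON. arm_command: Moves the arm, as the interface text tells. Shift numbers are shares of 50 cm and turn numbers shares of pi/4 rad, none past 1 either way. Its arguments: {"type":"object","properties":{"targets":{"type":"array"},"squeeze":{"type":"number"}},"required":["targets"]}

```bash
mkdir -p pics; ls; python3 - <<'E'
from workcell import env
import cv2,numpy as np
np.set_printoptions(precision=3,suppress=True)
s=env.state();print({k:np.round(v,2) for k,v in s.items()})
for n in ["scene","top","wrist"]:
    print(n,env.camera_params(n))
    cv2.imwrite(f"pics/{n}0.png",env.grab_frame(n)[:,:,::-1])
E
```

```text
pics
{'time_s': np.float64(0.0), 'qpos': array([-70.13,  18.35,  89.71,  -0.  ,  72.04,  -1.15]), 'qvel': array([ 0.02, -0.01, -0.01,  0.05,  0.02,  0.01]), 'effort': array([  0.  , -41.25, -23.2 ,   0.07,   0.05,  -0.  ]), 'ee_pos': array([ 206.05, -536.27,  213.12]), 'ee_rot': array([-179.9 ,   -0.  ,   21.02]), 'force': array([-0.46, -0.96, -0.57]), 'torque': array([-0.02,  0.  ,  0.1 ]), 'gripper_width': np.float64(91.28)}
scene {'camera_matrix': array([[495.639,   0.   , 323.204],
       [  0.   , 495.639, 243.854],
       [  0.   ,   0.   ,   1.   ]]), 'R': array([[-0.55 ,  0.835,  0.001],
       [ 0.693,  0.457, -0.557],
       [-0.465, -0.306, -0.83 ]]), 't': array([ 409.862, -342.786, 1579.048])}
top {'camera_matrix': array([[475.367,   0.   , 317.943],
       [  0.   , 475.367, 240.014],
       [  0.   ,   0.   ,   1.   ]]), 'R': array([[-0.015, -1.   , -0.002],
       [-0.982,  0.015, -0.188],
       [ 0.188, -0.001, -0.982]]), 't': array([ -78.049,  612.043, 1125.468])}
wrist {'camera_matrix': array([[380.784,   0.   , 321.031],
       [  0.   , 380.784, 243.225],
       [  0.   ,   0.   ,   1.   ]]), 'hand_eye': array([[  -0.001,   -0.971,   -0.24 ,   66.332],
       [   1.   ,   -0.001,    0.   ,    1.071],
       [  -0.001,   -0.24 ,    0.971, -170.395],
       [   0.   ,    0.   ,    0.   ,    1.   ]])}
```

View pics/scene0.png

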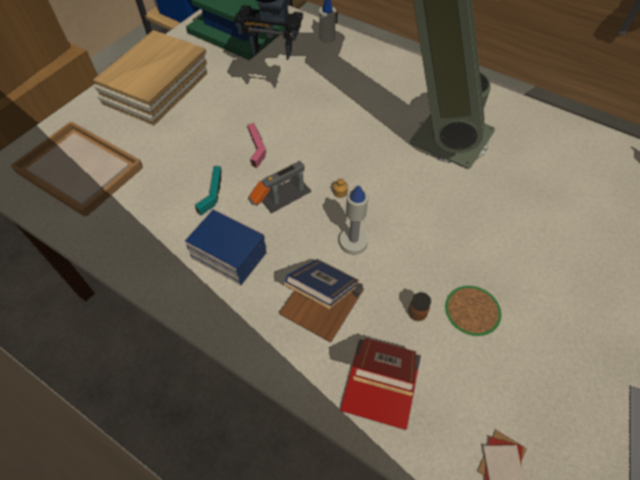

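View pics/top0.png

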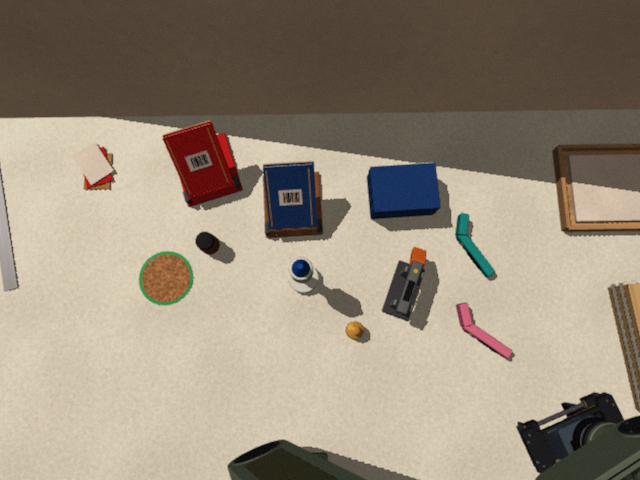

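View pics/wrist0.png

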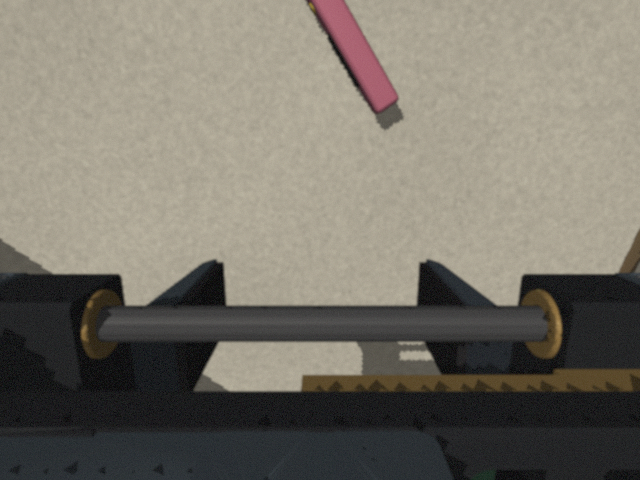

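The target scanner is the grey handle with the orange head at top (405,283). The pink and teal ones are look-alikes. The blue book is at (292,198), the red stand is a decoy, the dispenser is at (302,272) and the mat at (166,278). I'll enlarge crops to confirm these and check the gripper geometry.

```bash
cat > h.py <<'E'
import numpy as np,cv2
from scipy.spatial.transform import Rotation as Ro
from workcell import env
np.set_printoptions(precision=2,suppress=True)
def ray(n,uv,st=None):
    c=env.camera_params(n);K=np.array(c["camera_matrix"]);d=np.linalg.inv(K)@np.r_[uv,1.]
    if n!="wrist":
        R=np.array(c["R"]);t=np.array(c["t"]);return -R.T@t,R.T@d
    H=np.array(c["hand_eye"]);Rt=Ro.from_euler("xyz",st["ee_rot"],degrees=True).as_matrix()
    return Rt@H[:3,3]+np.array(st["ee_pos"]),Rt@H[:3,:3]@d
def onz(n,uv,z,st=None):
    o,d=ray(n,uv,st);return o+d*(z-o[2])/d[2]
def proj(n,X,st=None):
    c=env.camera_params(n);K=np.array(c["camera_matrix"])
    if n!="wrist": Y=np.array(c["R"])@X+np.array(c["t"])
    else:
        H=np.array(c["hand_eye"]);Rt=Ro.from_euler("xyz",st["ee_rot"],degrees=True).as_matrix()
        Y=H[:3,:3].T@(Rt.T@(np.array(X)-np.array(st["ee_pos"]))-H[:3,3])
    p=K@Y;return p[:2]/p[2]
def tri(rs):
    A=0;b=0
    for o,d in rs:
        d=d/np.linalg.norm(d);P=np.eye(3)-np.outer(d,d);A=A+P;b=b+P@o
    X=np.linalg.solve(A,b)
    return X,[np.linalg.norm(np.cross(X-o,d/np.linalg.norm(d))) for o,d in rs]
E
python3 - <<'E'
import cv2,numpy as np
t=cv2.imread("pics/top0.png");s=cv2.imread("pics/scene0.png")
a=cv2.resize(t[150:330,250:450],None,fx=4,fy=4,interpolation=cv2.INTER_CUBIC)[:600]
cv2.imwrite("pics/c1.png",a)
b=cv2.resize(s[110:310,180:380],None,fx=3,fy=3,interpolation=cv2.INTER_CUBIC)
cv2.imwrite("pics/c2.png",b)
c=cv2.resize(s[0:100,190:350],None,fx=5,fy=5,interpolation=cv2.INTER_CUBIC)
cv2.imwrite("pics/c3.png",c)
E
```

```text
(no output)
```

View pics/c1.png

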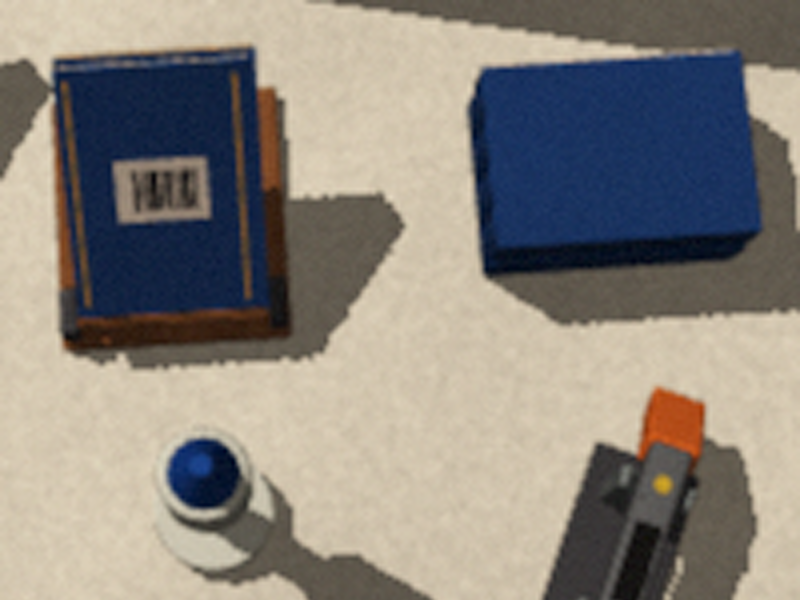

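View pics/c2.png

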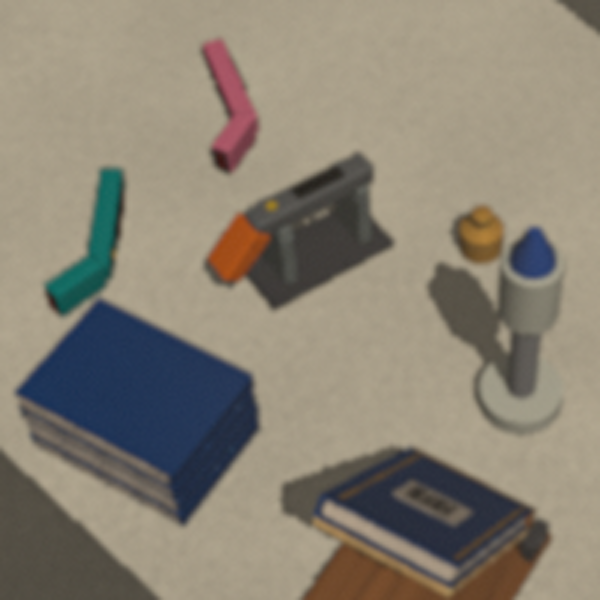

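View pics/c3.png

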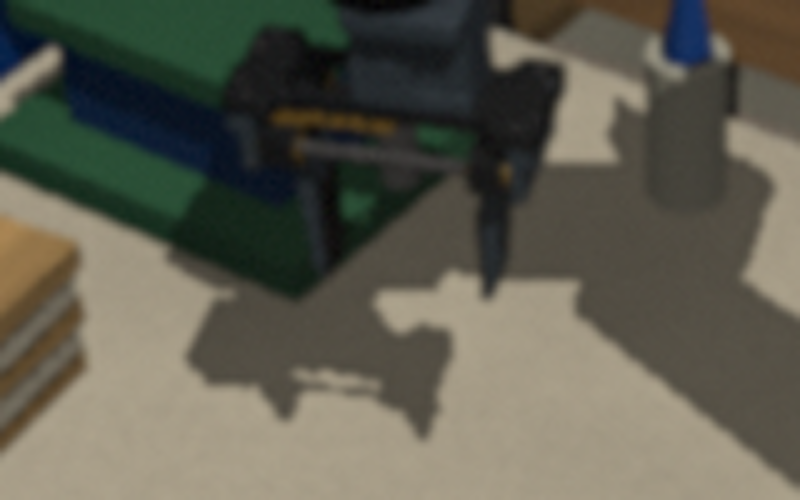

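The crop confirms that the meant scanner is the grey-handled, orange-headed one lying in the dock. Next come coarse positions and the label's slope.

```bash
python3 - <<'E'
from h import *
t=cv2.imread("pics/top0.png");s=cv2.imread("pics/scene0.png")
# mat: green rim+cork
for nm,im in (("top",t),("scene",s)):
    h=cv2.cvtColor(im,cv2.COLOR_BGR2HSV)
    m=cv2.inRange(h,(45,90,40),(80,255,255));
    n,l,st,c=cv2.connectedComponentsWithStats(m)
    for i in range(1,n):
        if st[i,4]>40: print(nm,"green",st[i],c[i])
    m=cv2.inRange(h,(3,190,120),(16,255,255));n,l,st,c=cv2.connectedComponentsWithStats(m)
    for i in range(1,n):
        if st[i,4]>40: print(nm,"orange",st[i],c[i])
    m=cv2.inRange(h,(105,150,20),(125,255,255));n,l,st,c=cv2.connectedComponentsWithStats(m)
    for i in range(1,n):
        if st[i,4]>40: print(nm,"blue",st[i],c[i])
# label corners coarse : top crop c1 scale4 offset(250,150)
def lab(im,x0,y0,x1,y1):
    g=im[y0:y1,x0:x1].astype(float); sat=g.max(2)-g.min(2)
    m=((g[:,:,2]>80)&(g[:,:,2]>=g[:,:,0]-5)).astype(np.uint8)
    m=cv2.morphologyEx(m,cv2.MORPH_CLOSE,np.ones((7,7)))
    cs,_=cv2.findContours(m,0,2);c=max(cs,key=cv2.contourArea)
    r=cv2.minAreaRect(c);return r[0][0]+x0,r[0][1]+y0,r[1],r[2]
print(lab(t,270,180,312,212)); print(lab(s,303,265,345,292))
for n,uv in (("top",(166,278)),("top",(302,282))): print(uv,onz(n,uv,0))
E
```

```text
top green [139 252  54  53 400] [166.15 278.98]
top orange [410 248  16  17 176] [417.91 255.28]
top blue [ 264  163   54   66 2155] [291.08 196.17]
top blue [ 368  163   72   55 3380] [402.87 190.13]
top blue [292 260  17  17 214] [300.43 267.97]
scene green [192   0  68  21 758] [225.29   6.28]
scene green [188  18  44  30 591] [208.58  32.86]
scene green [274  25  11   6  45] [278.49  27.58]
scene green [258  37   8   8  46] [261.    40.48]
scene green [446 286  55  49 267] [472.07 312.21]
scene orange [250 183  19  20 209] [258.78 192.86]
scene blue [157   0  41  21 580] [176.12   8.11]
scene blue [324   0   7  12  74] [327.08   5.88]
scene blue [203  11  45  29 429] [222.34  24.64]
scene blue [ 187  212   60   56 1620] [217.9  237.45]
(290.03807067871094, 197.03299522399902, (15.603103637695312, 23.582773208618164), 85.91438293457031)
(323.6000003814697, 277.30000019073486, (25.491174697875977, 7.155416965484619), 26.56505012512207)
(166, 278) [528.14 305.62   0.  ]
(302, 282) [512.65 -44.56   0.  ]
```

```bash
python3 - <<'E'
from h import *
X,e=tri([ray("top",(290.5,197)),ray("scene",(323.2,275.5))]);print("label",X,e)
X,e=tri([ray("top",(418,255.3)),ray("scene",(259,192.8))]);print("head",X,e)
# dispenser foot in scene: centre crop c2 (520,395)/3 + (180,110)
for n,uv,z in (("scene",(180+520/3,110+393/3),22),("top",(250+213/4,150+517/4),11),("top",(166.2,279),1),("top",(207,237),70),("top",(355,327),40)): print(n,uv,onz(n,uv,z))
# cone tip
print(tri([ray("top",(250+203/4,150+464/4)),ray("scene",(180+537/3,110+228/3))]))
# handle ends top in top view; full
t=cv2.imread("pics/top0.png")
cv2.imwrite("pics/c4.png",cv2.resize(t[240:330,370:440],None,fx=6,fy=6,interpolation=cv2.INTER_CUBIC))
E
```

```text
label [707.61 -23.25 112.36] [np.float64(1.0372449395952275), np.float64(1.0372449395954328)]
head [ 566.13 -330.14   69.84] [np.float64(1.3700540274729813), np.float64(1.3700540274730328)]
scene (353.33333333333337, 241.0) [530.56 -44.48  22.  ]
top (303.25, 279.25) [518.5  -48.18  11.  ]
top (166.2, 279) [525.44 304.67   1.  ]
top (207, 237) [620.17 186.54  70.  ]
top (355, 327) [ 396.66 -174.42   40.  ]
(array([521.54, -48.97, 235.79]), [np.float64(1.4294090451253143), np.float64(1.4294090451253292)])
```

View pics/c4.png

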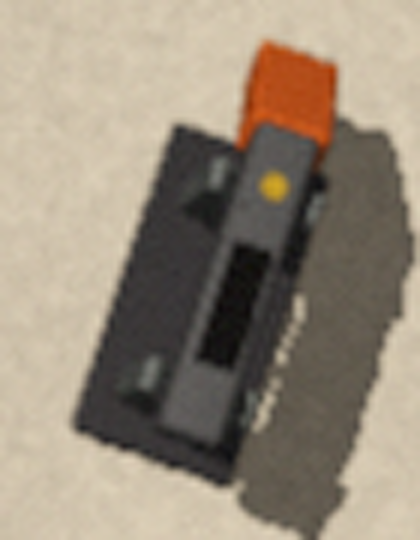

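```bash
python3 - <<'E'
from h import *
st=env.state();R=Ro.from_euler("xyz",st["ee_rot"],degrees=True).as_matrix();p=np.array(st["ee_pos"])
c=env.camera_params("scene");print("scene cam",-np.array(c["R"]).T@c["t"])
s=cv2.imread("pics/scene0.png");f=6
a=cv2.resize(s[0:75,225:335],None,fx=f,fy=f,interpolation=cv2.INTER_CUBIC)
def P(x): return tuple(((proj("scene",R@np.array(x,float)+p)-[225,0]+.5)*f).astype(int))
def rect(z,hx,hy,col):
    q=[P((sx*hx,sy*hy,z)) for sx,sy in((1,1),(1,-1),(-1,-1),(-1,1))]
    for i in range(4): cv2.line(a,q[i],q[(i+1)%4],col,1)
rect(-79,38,89,(0,0,255));rect(-130,38,89,(0,255,0));rect(0,16,59,(255,255,0))
rect(-130,38,38,(255,0,255));rect(-180,38,38,(255,0,255))
cv2.imwrite("pics/c5.png",a)
E
```

```text
scene cam [1198.07  298.21 1120.08]
```

View pics/c5.png

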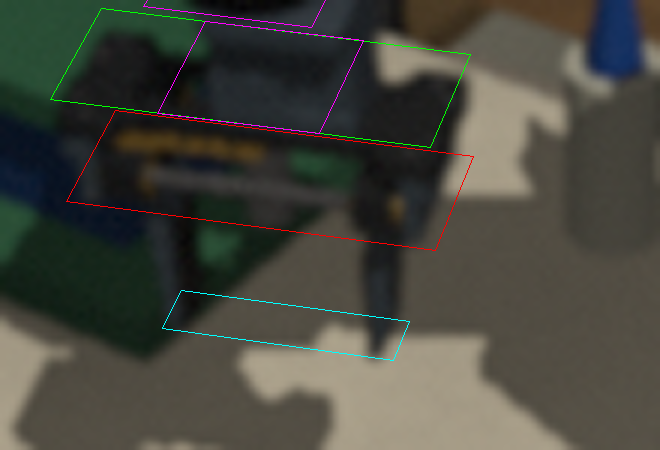

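Call:
arm_command([
  [0,0.98,-0.36,0,-1],
  [0,0.98,-0.36,0,-1],
  [0,0.98,-0.36,0,-1],
  [0,0.98,-0.36,0,-1],
  [0,0.98,-0.36,0,-1],
  [0,0.98,-0.36,0,-1],
  [0,0.98,-0.36,0,-1],
  [0,0.98,-0.36,0,-1],
])

```text
time_s: 0.82
ee_pos: [458.0, -315.4, 213.6]
ee_rot: [-179.9, -0.1, 66.1]
force: [-0.2, -0.5, -0.2]
gripper_width: 91.3
```

Call:
arm_command([
  [0,0.36,0.15,0,-0.53],
  [0,0.36,0.15,0,-0.53],
  [0,0.36,0.15,0,-0.53],
  [0,0.36,0.15,0,-0.53],
  [0,0.36,0.15,0,-0.53],
  [0,0.36,0.15,0,-0.53],
])

```text
time_s: 1.32
ee_pos: [603.2, -176.7, 212.7]
ee_rot: [180.0, -0.2, 90.2]
force: [0.5, -0.8, 0.3]
gripper_width: 91.3
```

```bash
cat > snap.py <<'E'
import sys,json
from h import *
tag=sys.argv[1]
for n in sys.argv[2:]:
    st=env.state();im=env.grab_frame(n)
    cv2.imwrite(f"pics/{n}_{tag}.png",im[:,:,::-1])
    json.dump({k:np.array(v).tolist() for k,v in st.items()},open(f"pics/{n}_{tag}.json","w"))
    print(n,st["time_s"],st["ee_pos"],st["ee_rot"])
E
python3 snap.py a wrist scene
```

```text
wrist 1.3167 [ 603.24 -176.67  212.66] [179.95  -0.21  90.24]
scene 1.3667 [ 601.03 -178.85  212.66] [-179.91   -0.11   90.18]
```

View pics/wrist_a.png

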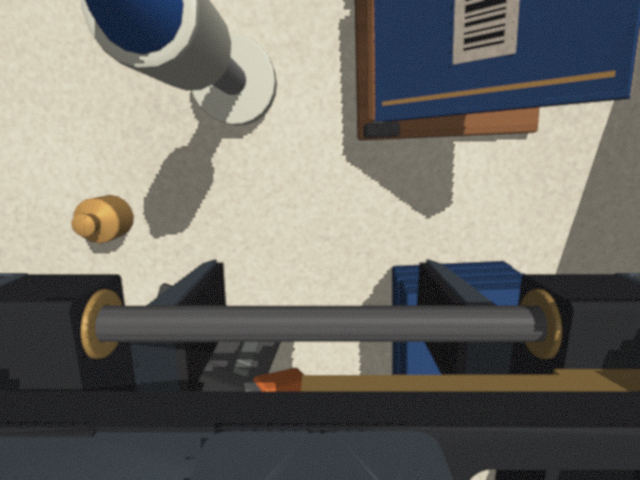

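View pics/scene_a.png

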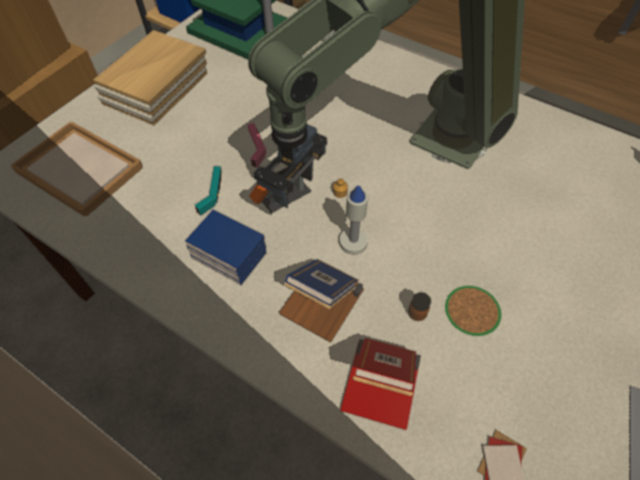

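Call:
arm_command([
  [0,0.08,0.11,0,0],
  [0,0.16,0.11,0,0],
  [0,0.16,0.11,0,0],
  [0,0.16,0.11,0,0],
])

```text
time_s: 1.75
ee_pos: [655.0, -97.9, 212.3]
ee_rot: [-179.8, -0.2, 90.2]
force: [-0.7, -0.3, 0.3]
gripper_width: 91.0
```

```bash
python3 snap.py b wrist; python3 - <<'E'
import cv2
a=cv2.imread("pics/scene_a.png")
cv2.imwrite("pics/c6.png",cv2.resize(a[90:260,220:390],None,fx=3.5,fy=3.5,interpolation=cv2.INTER_CUBIC))
E
```

```text
wrist 1.75 [654.96 -97.91 212.3 ] [-179.83   -0.16   90.2 ]
```

View pics/wrist_b.png

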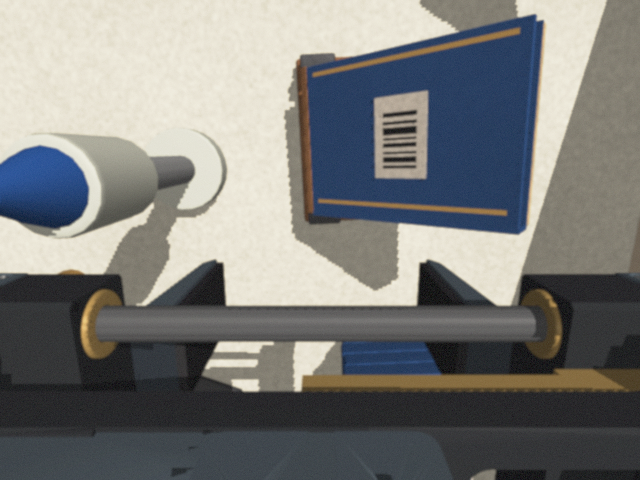

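View pics/c6.png

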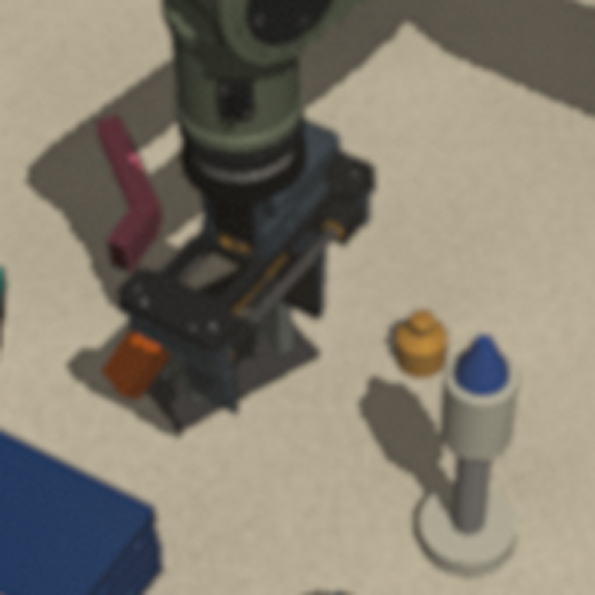

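```bash
python3 - <<'E'
from h import *
import json
st=json.load(open("pics/wrist_b.json"))
im=cv2.imread("pics/wrist_b.png")
def onx(n,uv,x):
    o,d=ray(n,uv);return o+d*(x-o[0])/d[0]
for c in ((125,285),(240,330),(235,345),(375,185),(340,240)):
    uv=np.array(c)/3.5+[220,90]; print(c,onx("scene",uv,690)-[601,-178.8,212.7],onx("scene",uv,601-89)-[601,-178.8,212.7])
# label
x0,y0=355,75;g=im[y0:200,x0:450].astype(float)
m=((g[:,:,2]>g[:,:,0]-25)&(g[:,:,2]>70)).astype(np.uint8)
m=cv2.morphologyEx(m,cv2.MORPH_CLOSE,np.ones((15,15)))
cs,_=cv2.findContours(m,0,2);c=max(cs,key=cv2.contourArea);q=cv2.approxPolyDP(c,5,True)[:,0]+[x0,y0]
print(cv2.contourArea(c),q.tolist())
big=cv2.resize(im[70:210,350:460],None,fx=4,fy=4,interpolation=cv2.INTER_CUBIC);cv2.imwrite("pics/c7.png",big)
big=cv2.resize(im[0:240,290:560],None,fx=2.4,fy=2.4,interpolation=cv2.INTER_CUBIC);cv2.imwrite("pics/c8.png",big)
E
```

```text
(125, 285) [ 89.   -25.96 133.37] [ -89.   -202.17 -137.8 ]
(240, 330) [ 89.    59.21 147.09] [ -89.    -87.16 -119.26]
(235, 345) [ 89.    54.47 130.76] [ -89.    -93.56 -141.32]
(375, 185) [ 89.   150.35 311.25] [-89.    35.91 102.4 ]
(340, 240) [ 89.   129.59 261.58] [-89.     7.88  35.34]
4554.0 [[427, 90], [373, 99], [375, 178], [426, 178]]
```

View pics/c7.png

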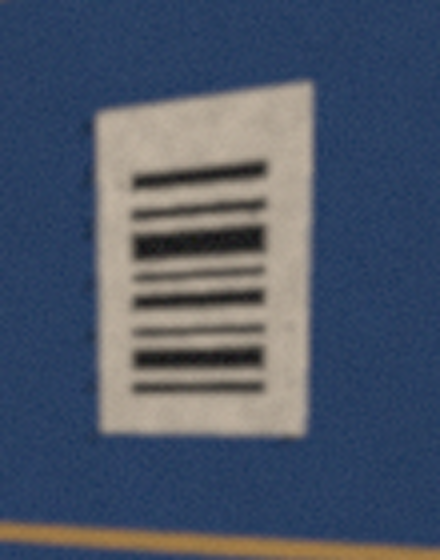

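View pics/c8.png

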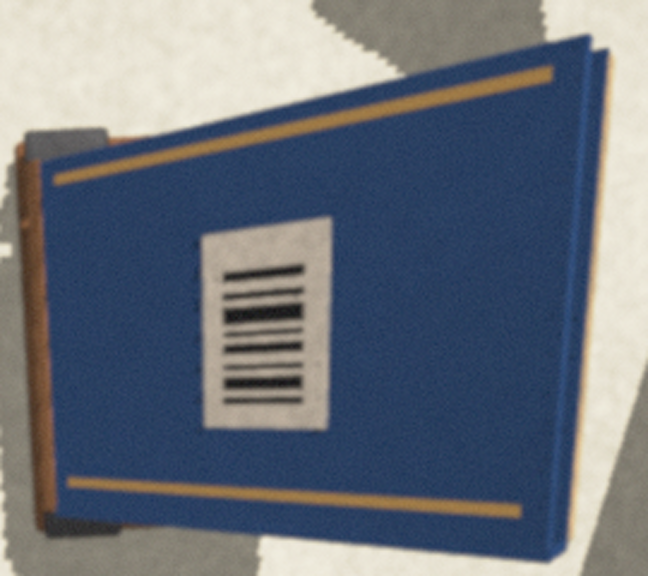

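```bash
python3 - <<'E'
from h import *
import json
st=json.load(open("pics/wrist_b.json"));sa=json.load(open("pics/wrist_a.json"))
c=env.camera_params("wrist");K=np.array(c["camera_matrix"]);H=np.array(c["hand_eye"])
Rt=Ro.from_euler("xyz",st["ee_rot"],degrees=True).as_matrix()
lab=np.array([[374.2,97.5],[428.5,90.5],[426.5,179.2],[375.2,178.2]])
book=np.array([[307.9,66.7],[535.8,15.4],[518.3,233.3],[313.8,214.6]])
Lo=np.array([[-20,28,0],[20,28,0],[20,-28,0],[-20,-28,0.]]);Bo=np.array([[-85,59,0],[80,59,0],[80,-59,0],[-85,-59,0.]])
for nm,o,i in (("lab",Lo,lab),("book",Bo,book),("both",np.r_[Lo,Bo],np.r_[lab,book])):
    ok,rv,tv=cv2.solvePnP(o,i,K,None,flags=cv2.SOLVEPNP_IPPE)
    ok,rv,tv=cv2.solvePnP(o,i,K,None,rv,tv,True)
    pr=cv2.projectPoints(o,rv,tv,K,None)[0][:,0]
    R=Rt@H[:3,:3]@cv2.Rodrigues(rv)[0];p=Rt@(H[:3,:3]@tv[:,0]+H[:3,3])+st["ee_pos"]
    print(nm,p,"x",R[:,0],"z",R[:,2],"slope",np.degrees(np.arcsin(R[2,0])),"yaw",np.degrees(np.arctan2(R[1,0],R[0,0])),np.abs(pr-i).max())
# triangulate shared points a/b: label lower corners in a? view a label bottom corners
E
```

```text
lab [708.24 -24.01 111.2 ] x [0.78 0.03 0.63] z [-0.63 -0.05  0.78] slope 38.81522703575161 yaw 2.122018091235937 0.04872641819594037
book [709.62 -24.57 106.62] x [0.76 0.03 0.65] z [-0.65 -0.02  0.76] slope 40.66258879151319 yaw 2.5638401711317798 1.6171085052192922
both [709.26 -24.21 107.1 ] x [0.76 0.03 0.65] z [-0.65 -0.02  0.76] slope 40.58972927150028 yaw 2.526942690694069 1.7926876698716114
```

Label: about (708.5,-24,110), slope about 40°, yaw about 2.3°. The triangulated position and the PnP agree. Next I lower the gripper on the far side of the dispenser.

Call:
arm_command([
  [0.7,-0.08,0,0,0],
  [0.7,-0.15,-0.05,0,0],
  [0.7,-0.15,-0.13,0,0],
  [0.7,-0.15,-0.2,0.07,0],
  [0.7,-0.15,-0.26,0.15,0],
  [0.7,-0.15,-0.26,0.23,0],
  [0.7,-0.15,-0.26,0.3,0],
  [0.7,-0.15,-0.26,0.34,0],
])

```text
time_s: 2.47
ee_pos: [518.9, -176.5, 40.1]
ee_rot: [-179.5, -0.1, 90.0]
force: [0.1, 0.7, 0.5]
gripper_width: 41.0
```

```bash
python3 snap.py c scene wrist top; python3 - <<'E'
import cv2
a=cv2.imread("pics/scene_c.png")
cv2.imwrite("pics/c9.png",cv2.resize(a[140:290,260:410],None,fx=4,fy=4,interpolation=cv2.INTER_CUBIC))
E
```

```text
scene 2.4667 [ 518.88 -176.51   40.14] [-179.5    -0.1    89.97]
wrist 2.5167 [ 516.93 -175.54   36.44] [-179.1    -0.25   89.98]
top 2.5667 [ 518.64 -175.8    39.27] [-179.24   -0.21   90.  ]
```

View pics/c9.png

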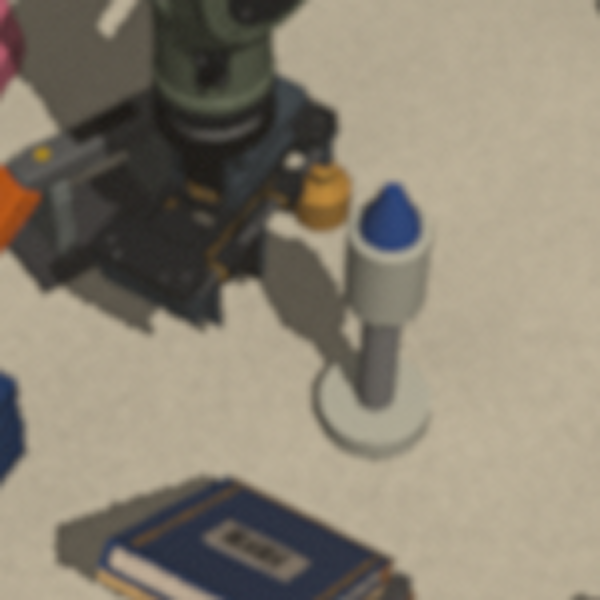

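View pics/wrist_c.png

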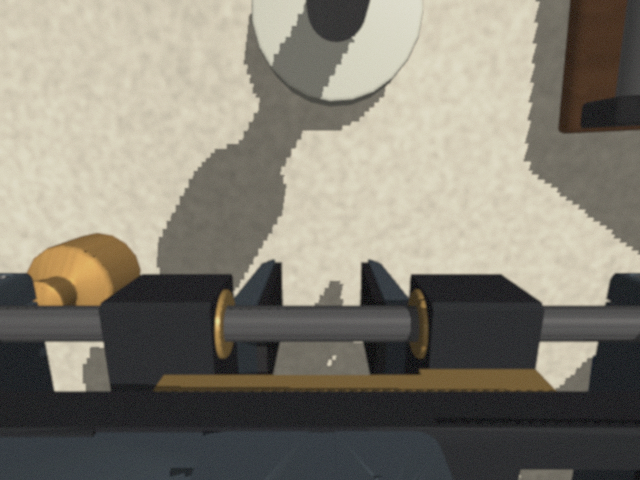

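```bash
python3 - <<'E'
from h import *
import json
st=json.load(open("pics/scene_c.json"))
a=cv2.imread("pics/scene_c.png")[140:290,260:410];f=4
a=cv2.resize(a,None,fx=f,fy=f,interpolation=cv2.INTER_CUBIC)
R=Ro.from_euler("xyz",st["ee_rot"],degrees=True).as_matrix();p=np.array(st["ee_pos"])
def P(x): return tuple(((proj("scene",R@np.array(x,float)+p)-[260,140]+.5)*f).astype(int))
for z,c in ((-79,(0,0,255)),(-130,(0,255,0))):
    q=np.array([P((sx*38,sy*89,z)) for sx,sy in((1,1),(1,-1),(-1,-1),(-1,1))]);cv2.polylines(a,[q],True,c)
for z,r,c in ((-130,26,(255,0,255)),(-200,26,(255,0,255)),(-200,40,(0,255,255)),(-240,40,(255,255,0))):
    q=np.array([P((r*np.cos(t),r*np.sin(t),z)) for t in np.linspace(0,6.28,40)]);cv2.polylines(a,[q],True,c)
cv2.imwrite("pics/c10.png",a)
# verify bias: dispenser drawn
q=lambda x:tuple(((proj("scene",np.array(x,float))-[260,140]+.5)*f).astype(int))
for z,r in ((0,38),(22,38),(132,26),(200,26)):
    cv2.polylines(a,[np.array([q((521.5+r*np.cos(t),-49+r*np.sin(t),z)) for t in np.linspace(0,6.28,40)])],True,(0,0,255))
cv2.imwrite("pics/c10.png",a)
E
```

```text
(no output)
```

View pics/c10.png

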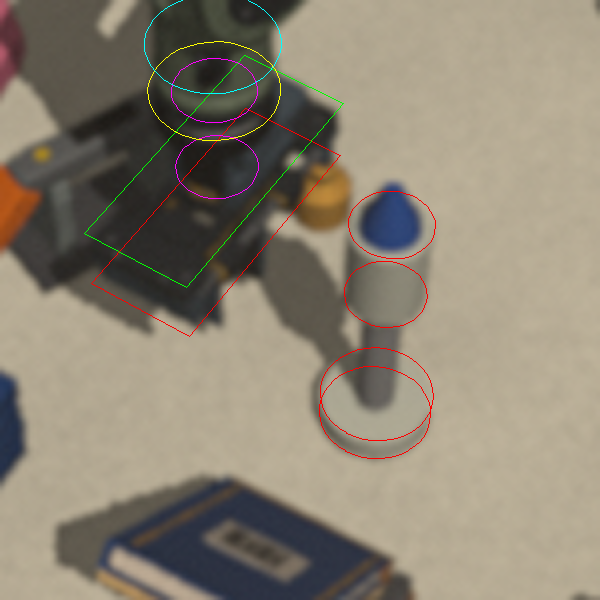

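View pics/top_c.png

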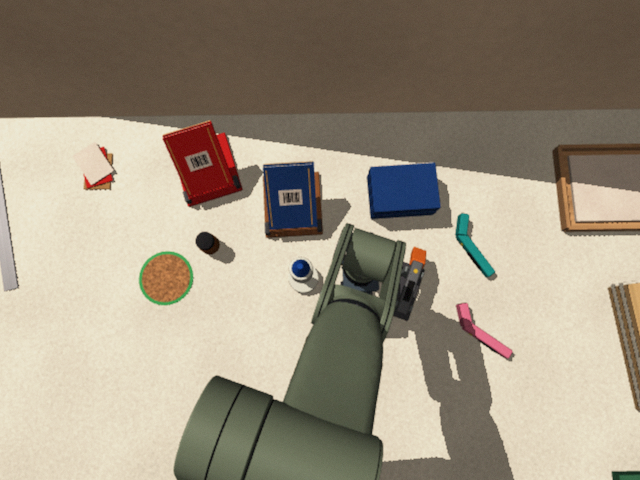

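```bash
python3 - <<'E'
from h import *
import json
st=json.load(open("pics/wrist_c.json"))
for uv in ((252,15),(422,15),(335,104)): print(uv,onz("wrist",uv,22,st),onz("wrist",uv,0,st))
s=env.state();print(s["ee_pos"],s["ee_rot"])
E
```

```text
(252, 15) [486.12 -52.61  22.  ] [482.21 -45.76   0.  ]
(422, 15) [560.28 -53.03  22.  ] [565.18 -46.22   0.  ]
(335, 104) [522.73 -89.53  22.  ] [523.16 -87.06   0.  ]
[ 521.43 -176.35   41.88] [-179.56   -0.1    90.02]
```

Call:
arm_command([
  [0.85,0,0,0.04,0],
  [0.85,0.04,0.003,0.075,0],
  [0.85,0.08,0.003,0.075,0],
  [0.85,0.112,0.003,0.075,0],
  [0.85,0.112,0.003,0.075,0],
  [0.85,0.112,0.003,0.075,0],
])

```text
time_s: 3.12
ee_pos: [524.4, -121.0, 6.7]
ee_rot: [-179.8, -0.0, 90.1]
force: [-0.1, -0.7, 0.1]
gripper_width: 13.5
```

```bash
python3 snap.py d wrist scene;python3 - <<'E'
import cv2
a=cv2.imread("pics/scene_d.png")
cv2.imwrite("pics/c11.png",cv2.resize(a[140:290,260:410],None,fx=4,fy=4,interpolation=cv2.INTER_CUBIC))
E
```

```text
wrist 3.1167 [ 524.37 -121.04    6.75] [-179.81   -0.01   90.08]
scene 3.1667 [ 524.25 -121.44    6.49] [-179.8    -0.01   90.03]
```

View pics/c11.png

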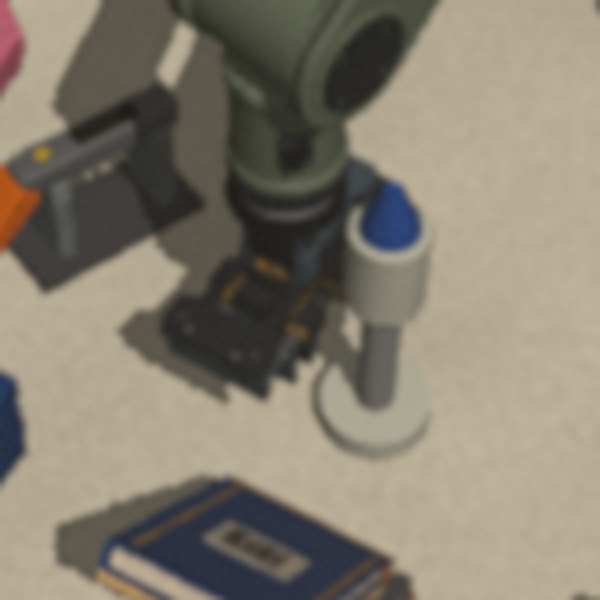

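View pics/wrist_d.png

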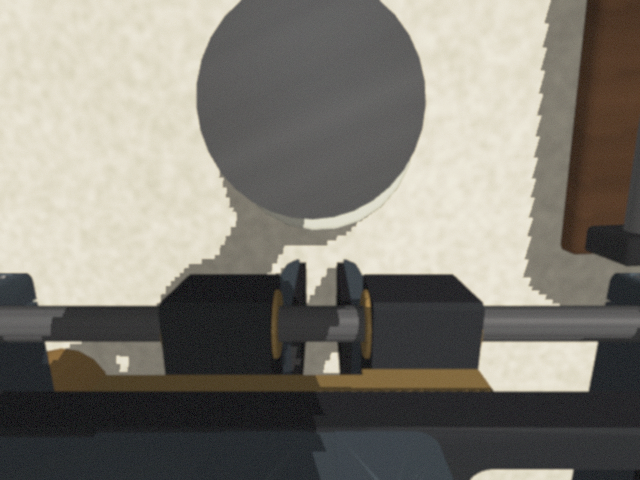

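Call:
arm_command([
  [0.85,0.004,0,0.007,0],
  [0.85,0.008,0,0.007,0],
  [0.85,0.012,0,0.007,0],
  [0.85,0.016,0,0.007,0],
  [0.85,0.02,0,0.007,0],
  [0.85,0.024,0,0.007,0],
  [0.85,0.024,0,0.007,0],
])

```text
time_s: 3.8
ee_pos: [524.0, -109.3, 2.7]
ee_rot: [-179.8, -0.0, 90.0]
force: [0.1, -0.8, 0.8]
gripper_width: 13.2
```

```bash
cat > cone.py <<'E'
from h import *
import sys
from scipy.spatial.transform import Rotation
def cone(tag):
    r=[]
    for n,box in (("top",None),("scene",None)):
        im=cv2.imread(f"pics/{n}_{tag}.png");h=cv2.cvtColor(im,cv2.COLOR_BGR2HSV)
        m=cv2.inRange(h,(105,120,50),(125,255,255))
        k,l,st,c=cv2.connectedComponentsWithStats(m)
        print(n,[(st[i,:4].tolist(),st[i,4],c[i].round(1).tolist()) for i in range(1,k) if 80<st[i,4]<400])
cone(sys.argv[1])
E
python3 snap.py e scene top; for t in 0 ; do cp pics/scene0.png pics/scene_0.png; cp pics/top0.png pics/top_0.png; done; python3 cone.py 0; python3 cone.py e; python3 - <<'E'
import cv2
a=cv2.imread("pics/scene_e.png")
cv2.imwrite("pics/c12.png",cv2.resize(a[140:290,260:410],None,fx=4,fy=4,interpolation=cv2.INTER_CUBIC))
E
```

```text
scene 3.8 [ 523.98 -109.34    2.65] [-179.76   -0.02   90.02]
top 3.85 [ 523.98 -109.42    2.64] [-179.76   -0.02   90.02]
top [([292, 260, 13, 17], np.int32(139), [297.7, 266.9])]
scene [([323, 0, 9, 13], np.int32(84), [327.1, 6.2]), ([352, 187, 12, 15], np.int32(114), [358.0, 195.0])]
top []
scene [([204, 18, 58, 22], np.int32(388), [239.0, 28.6]), ([353, 187, 13, 16], np.int32(141), [358.9, 195.2])]
```

View pics/c12.png

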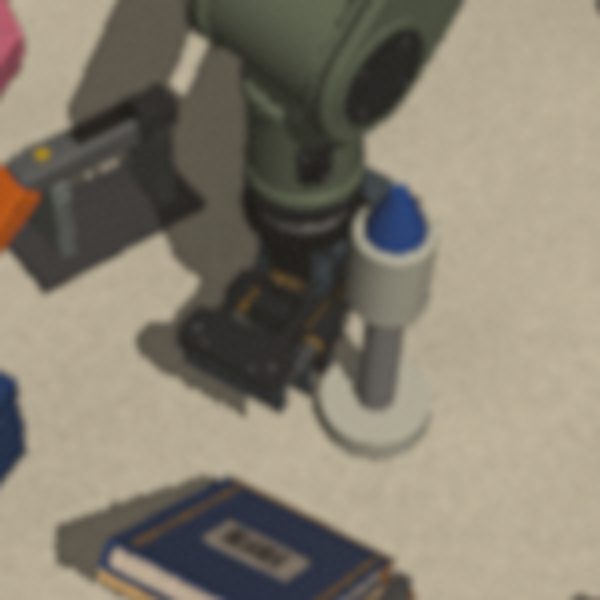

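The fingers are still about 5 mm from the foot, yet the cone has already shifted about 1.5 px. So the gripper's body meets the reservoir first when the tool is vertical. I back off.

New approach: grip the reservoir firmly from above at z of about 180, which holds it upright. Then slide it along the jaw direction without lifting.

Call:
arm_command([
  [0.85,-0.012,0,0,0],
  [0.85,-0.024,0,0,0],
  [0.85,-0.07,0,-0.01,0],
  [0,-0.13,0,-0.08,0.2],
  [0,-0.13,0,-0.16,0.4],
  [0,-0.13,0,-0.24,0.6],
  [0,-0.13,0,-0.32,0.8],
  [0,-0.13,0,-0.4,1],
])

```text
time_s: 4.57
ee_pos: [524.3, -175.4, 204.7]
ee_rot: [-179.8, 0.1, 53.8]
force: [1.3, -0.9, 0.1]
gripper_width: 44.2
```

```bash
python3 snap.py f scene; python3 cone.py e >/dev/null; python3 - <<'E'
from h import *
a=cv2.imread("pics/scene_f.png")
cv2.imwrite("pics/c13.png",cv2.resize(a[140:290,260:410],None,fx=4,fy=4,interpolation=cv2.INTER_CUBIC))
print(env.state()["ee_pos"])
E
```

```text
scene 4.5667 [ 524.33 -175.39  204.73] [-179.81    0.12   53.79]
[ 528.82 -176.8   213.36]
```

View pics/c13.png

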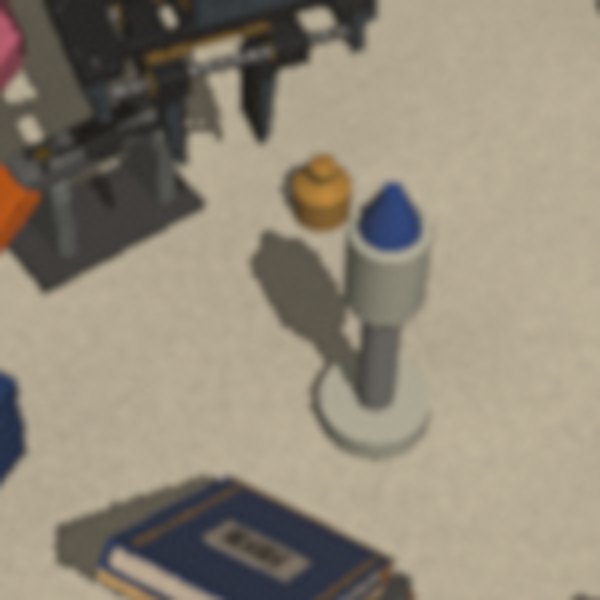

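Call:
arm_command([
  [0,0,0,-0.06,0.16],
  [0,0,0,-0.12,0.32],
  [0,0,0,-0.12,0.48],
  [0,0,0,-0.12,0.64],
  [0,0,0,-0.12,0.8],
  [0,0,0,-0.12,0.96],
  [0,0,0,-0.12,1],
  [0,0,0,-0.12,1],
])

```text
time_s: 5.28
ee_pos: [527.9, -177.0, 273.0]
ee_rot: [179.6, -0.6, 8.5]
force: [0.0, 0.7, 0.4]
gripper_width: 91.2
```

Call:
arm_command([
  [0,0.014,-0.08,0,0.1],
  [0,0.022,-0.16,0,0.19],
  [0,0.028,-0.22,0,0.19],
  [0,0.028,-0.253,0,0.19],
  [0,0.028,-0.253,0,0.19],
  [0,0.028,-0.253,0,0.19],
])

```text
time_s: 5.78
ee_pos: [523.0, -49.7, 272.3]
ee_rot: [179.7, -0.6, 0.1]
force: [0.9, -0.3, 0.1]
gripper_width: 91.4
```

```bash
python3 snap.py g wrist; python3 -c "
from workcell import env;s=env.state();print(s['ee_pos'],s['ee_rot'])"
```

```text
wrist 5.7833 [523.01 -49.69 272.28] [179.67  -0.63   0.14]
[523.14962527 -50.40717382 272.23469527] [ 1.79670990e+02 -6.26579711e-01  4.84829487e-02]
```

View pics/wrist_g.png

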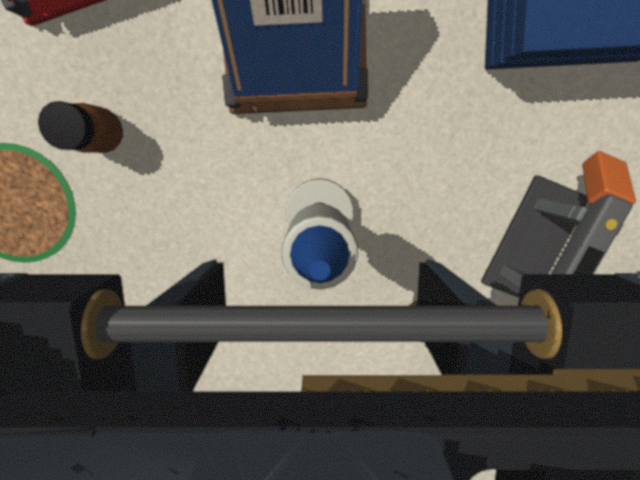

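```bash
python3 - <<'E'
from h import *
import json
st=json.load(open("pics/wrist_g.json"))
print(onz("wrist",(320,250.5),200,st),onz("wrist",(283.5,250),200,st),onz("wrist",(357,250),200,st),onz("wrist",(320,271),235,st))
E
```

```text
[525.74 -50.81 200.  ] [526.08 -26.75 200.  ] [526.09 -75.22 200.  ] [522.58 -50.69 235.  ]
```

Call:
arm_command([
  [0,0.002,0,0.07,0],
  [0,0.003,0.001,0.13,0],
  [0,0.003,0.001,0.19,0],
  [0,0.003,0.001,0.217,0],
  [0,0.003,0.001,0.217,0],
  [0,0.003,0.001,0.217,0],
])

```text
time_s: 6.33
ee_pos: [525.9, -52.8, 163.4]
ee_rot: [179.7, -0.6, -0.0]
force: [0.4, 0.2, 0.5]
gripper_width: 91.1
```

Call:
arm_command([
  [0.2,0,0,0,0],
  [0.35,0,0,0,0],
  [0.4,0,0,0,0],
  [0.45,0,0,0,0],
  [0.5,0,0,0,0],
  [0.6,0,0,0,0],
  [0.6,0,0,0,0],
], squeeze=12)

```text
time_s: 6.92
ee_pos: [526.1, -52.0, 163.9]
ee_rot: [179.7, -0.6, -0.0]
force: [-0.2, 3.1, 2.5]
gripper_width: 52.4
```

```bash
python3 - <<'E'
from h import *
s=env.state();print(s["ee_pos"],s["ee_rot"],s["force"],s["torque"],s["gripper_width"])
E
```

```text
[526.13 -52.03 163.86] [179.75  -0.62  -0.04] [-0.19  3.07  2.51] [0.64 0.05 0.05] 52.39342752221601
```

Call:
arm_command([
  [0.6,0,0,0,0],
  [0.6,0,0,0,0],
  [0.6,0,-0.004,0,0],
  [0.6,0,-0.01,0,0],
  [0.6,0,-0.018,0,0],
  [0.6,0,-0.028,0,0],
  [0.6,0,-0.038,0,0],
  [0.6,0,-0.048,0,0],
], squeeze=45)

```text
time_s: 7.58
ee_pos: [526.1, -27.7, 163.7]
ee_rot: [179.7, -0.6, -0.0]
force: [0.4, -2.7, -0.5]
gripper_width: 51.5
```

```bash
python3 snap.py h scene; python3 - <<'E'
from h import *
s=env.state();print(s["ee_pos"],s["ee_rot"],s["force"],s["torque"],s["gripper_width"])
a=cv2.imread("pics/scene_h.png")
cv2.imwrite("pics/c14.png",cv2.resize(a[120:300,260:440],None,fx=3.3,fy=3.3,interpolation=cv2.INTER_CUBIC))
E
```

```text
scene 7.5833 [526.09 -27.75 163.72] [179.71  -0.61  -0.02]
[526.09 -26.81 163.75] [179.77  -0.61   0.  ] [-0.24 -1.81 -1.1 ] [-1.02 -0.02  0.01] 51.451579138238294
```

View pics/c14.png

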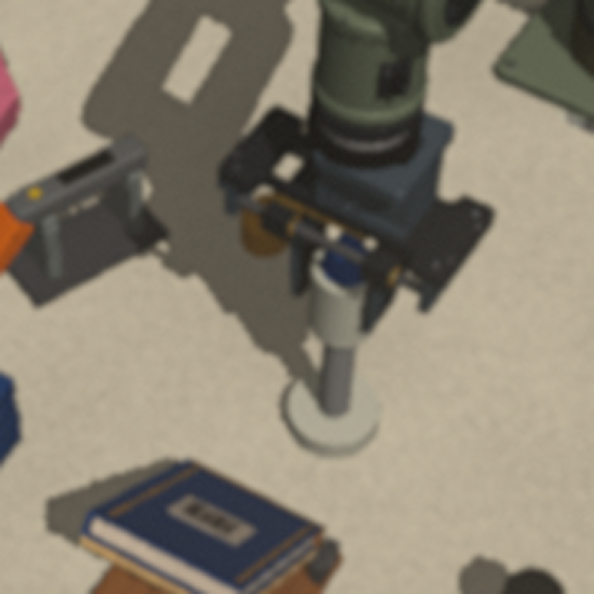

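Call:
arm_command([
  [0.6,0,-0.012,0,0],
  [0.6,0,-0.027,0,0],
  [0.6,0,-0.042,0,0],
  [0.6,0,-0.057,0,0],
  [0.6,0,-0.072,0,0],
  [0.6,0,-0.087,0,0],
  [0.6,0,-0.102,0,0],
  [0.6,0,-0.117,0,0],
])

```text
time_s: 8.3
ee_pos: [526.1, 32.3, 163.7]
ee_rot: [179.7, -0.6, 0.0]
force: [1.3, -5.2, 0.6]
gripper_width: 51.4
```

Call:
arm_command([
  [0.6,0,-0.015,0,0],
  [0.6,0,-0.03,0,0],
  [0.6,0,-0.045,0,0],
  [0.6,0,-0.06,0,0],
  [0.6,0,-0.075,0,0],
  [0.6,0,-0.09,0,0],
  [0.6,0,-0.105,0,0],
  [0.6,0,-0.12,0,0],
])

```text
time_s: 8.97
ee_pos: [526.1, 92.5, 163.6]
ee_rot: [179.7, -0.6, 0.0]
force: [0.3, -6.0, 3.6]
gripper_width: 51.3
```

```bash
python3 - <<'E'
from h import *
s=env.state();print(s["ee_pos"],s["ee_rot"],s["force"],s["torque"],s["gripper_width"])
E
```

```text
[526.07  92.5  163.63] [179.67  -0.62   0.04] [ 0.26 -6.01  3.65] [-2.18 -0.01  0.01] 51.34804152734352
```

Call:
arm_command([
  [0.6,0,-0.015,0,0],
  [0.6,0,-0.03,0,0],
  [0.6,0,-0.045,0,0],
  [0.6,0,-0.06,0,0],
  [0.6,0,-0.075,0,0],
  [0.6,0,-0.09,0,0],
  [0.6,0,-0.105,0,0],
  [0.6,0,-0.12,0,0],
])

```text
time_s: 9.63
ee_pos: [525.8, 152.4, 163.6]
ee_rot: [179.6, -0.6, 0.1]
force: [0.4, -6.7, 3.6]
gripper_width: 51.7
```

Call:
arm_command([
  [0.6,0,-0.015,0,0],
  [0.6,0,-0.03,0,0],
  [0.6,0,-0.045,0,0],
  [0.6,0,-0.06,0,0],
  [0.6,0,-0.075,0,0],
  [0.6,0,-0.09,0,0],
  [0.6,0,-0.105,0,0],
  [0.6,0,-0.12,0,0],
])

```text
time_s: 10.3
ee_pos: [525.3, 212.2, 163.5]
ee_rot: [179.4, -0.6, 0.1]
force: [0.8, -6.4, 5.7]
gripper_width: 51.2
```

```bash
python3 snap.py i scene; python3 - <<'E'
from h import *
s=env.state();print(s["ee_pos"],s["ee_rot"],s["force"],s["torque"],s["gripper_width"])
a=cv2.imread("pics/scene_i.png")
cv2.imwrite("pics/c15.png",cv2.resize(a[180:360,340:520],None,fx=3.3,fy=3.3,interpolation=cv2.INTER_CUBIC))
E
```

```text
scene 10.3 [525.29 212.19 163.53] [179.44  -0.56   0.09]
[525.36 213.64 163.52] [179.53  -0.57   0.12] [ 0.42 -4.09  5.95] [-2.17  0.06 -0.06] 51.30073068857818
```

View pics/c15.png

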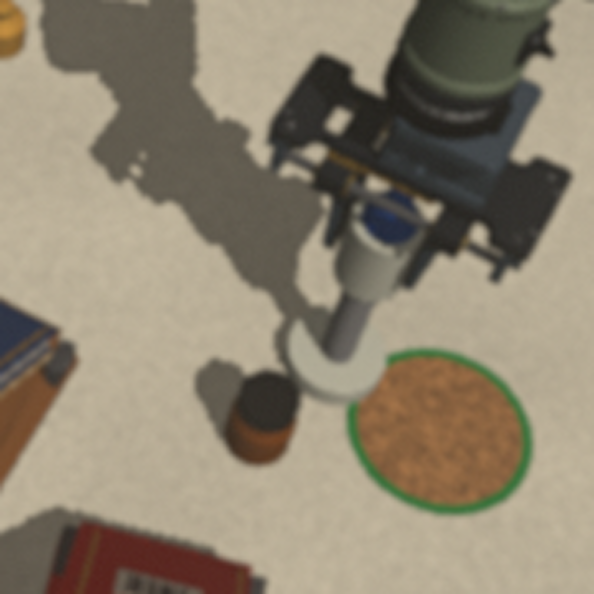

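Call:
arm_command([
  [0.6,0,-0.015,0,0],
  [0.6,0,-0.03,0,0],
  [0.6,0,-0.045,0,0],
  [0.6,0,-0.06,0,0],
  [0.6,0,-0.075,0,0],
  [0.6,0,-0.09,0,0],
  [0.6,0,-0.105,0,0],
  [0.6,0,-0.12,0,0],
])

```text
time_s: 11.02
ee_pos: [524.6, 273.2, 163.5]
ee_rot: [179.4, -0.5, 0.1]
force: [0.0, -7.1, 7.5]
gripper_width: 51.3
```

Call:
arm_command([
  [0.6,0,-0.015,0,0],
  [0.6,0,-0.029,0,0],
  [0.6,0,-0.041,0,0],
  [0.6,0,-0.051,0,0],
  [0.6,0,-0.058,0,0],
  [0.6,0,-0.063,0,0],
  [0.6,0,-0.064,0,0],
  [0.6,0,-0.064,0,0],
])

```text
time_s: 11.68
ee_pos: [523.6, 304.8, 163.6]
ee_rot: [179.3, -0.4, 0.1]
force: [-0.3, -7.8, 6.0]
gripper_width: 51.4
```

```bash
python3 snap.py j scene top; python3 - <<'E'
from h import *
s=env.state();print(s["ee_pos"],s["ee_rot"],s["force"],s["torque"],s["gripper_width"])
a=cv2.imread("pics/scene_j.png")
cv2.imwrite("pics/c16.png",cv2.resize(a[180:360,380:560],None,fx=3.3,fy=3.3,interpolation=cv2.INTER_CUBIC))
E
```

```text
scene 11.6833 [523.65 304.8  163.57] [179.29  -0.4    0.13]
top 11.7333 [523.65 304.76 163.57] [179.3   -0.4    0.12]
[523.65 304.74 163.56] [179.31  -0.4    0.11] [-0.86 -6.21  6.55] [-2.03  0.14 -0.08] 51.48883655132374
```

View pics/c16.png

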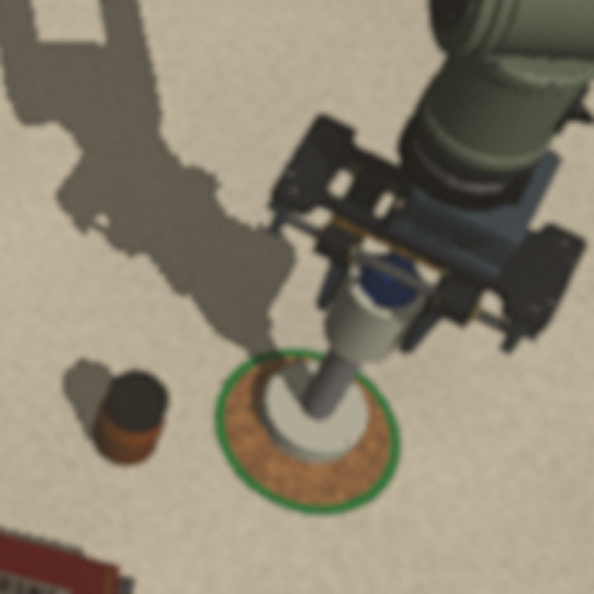

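Call:
arm_command([
  [0.6,0,0.001,0,0],
  [0.6,0,0.001,0,0],
  [0.6,0,0.001,0,0],
], squeeze=5)

```text
time_s: 12.03
ee_pos: [523.4, 305.4, 163.6]
ee_rot: [179.4, -0.4, 0.1]
force: [-1.4, -1.3, 2.8]
gripper_width: 51.9
```

Call:
arm_command([
  [0.4,0,0,0,0],
  [0.35,0,0,0,0],
  [0.2,0,0,0,0],
  [0,0,0,0,0],
  [0,0,0,-0.05,0],
  [0,0,0,-0.12,0],
  [0,0,0,-0.2,0],
  [0,0,0,-0.27,0],
])

```text
time_s: 12.7
ee_pos: [522.4, 307.2, 300.6]
ee_rot: [179.5, -0.4, 0.1]
force: [1.1, 0.5, 0.4]
gripper_width: 91.1
```

```bash
python3 snap.py k scene wrist; python3 - <<'E'
from h import *
s=env.state();print(s["ee_pos"],s["ee_rot"],s["force"],s["torque"],s["gripper_width"])
a=cv2.imread("pics/scene_k.png")
cv2.imwrite("pics/c17.png",cv2.resize(a[180:360,380:560],None,fx=3.3,fy=3.3,interpolation=cv2.INTER_CUBIC))
E
```

```text
scene 12.7 [522.38 307.17 300.57] [179.5   -0.39   0.09]
wrist 12.75 [525.12 308.81 308.69] [179.92  -1.13   0.09]
[524.95 308.68 305.77] [179.88  -1.06   0.1 ] [ 0.34 -0.44 -0.04] [ 0.04 -0.    0.01] 91.31914551190035
```

View pics/c17.png

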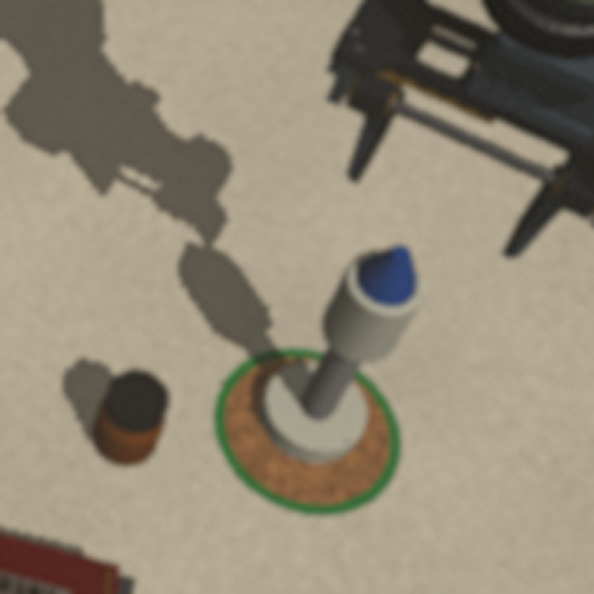

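View pics/wrist_k.png

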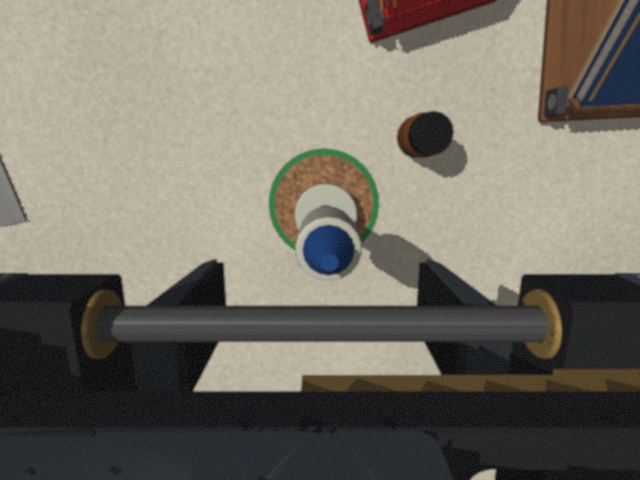

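```bash
python3 - <<'E'
from h import *
import json
st=json.load(open("pics/wrist_k.json"))
print("mat",onz("wrist",(324,202),1,st),"foot",onz("wrist",(326,215),22,st))
a=onz("top",(370+192/6,240+440/6),99);b=onz("top",(370+272/6,240+128/6),99);d=b-a
print("handle",a,b,(a+b)/2,np.linalg.norm(d),np.degrees(np.arctan2(d[1],d[0])))
E
```

```text
mat [533.42 303.19   1.  ] foot [520.05 300.92  22.  ]
handle [ 426.   -280.49   99.  ] [ 547.84 -318.05   99.  ] [ 486.92 -299.27   99.  ] 127.50702636048419 -17.13348203485929
```

Call:
arm_command([
  [0,0,0.08,0,0],
  [0,0,0.16,0,0],
  [0,0,0.24,0,0],
  [0,0,0.32,0,0.1],
  [0,-0.02,0.4,0,0.2],
  [0,-0.04,0.48,0,0.3],
  [0,-0.05,0.56,0,0.38],
  [0,-0.06,0.64,0,0.38],
])

```text
time_s: 13.47
ee_pos: [494.6, -12.8, 305.3]
ee_rot: [-179.8, -1.0, -17.1]
force: [0.4, -0.1, -0.2]
gripper_width: 91.4
```

```bash
python3 - <<'E'
from h import *
s=env.state();p=np.array(s["ee_pos"]);R=Ro.from_euler("xyz",s["ee_rot"],degrees=True).as_matrix()
print(p,s["ee_rot"],R.T@(np.array([480,-297,225])-p)/500)
E
```

```text
[494.57 -12.76 305.35] [-179.76   -1.03  -17.11] [0.14 0.55 0.16]
```

Call:
arm_command([
  [0,0.02,0.08,0.02,0],
  [0,0.04,0.16,0.05,0],
  [0,0.06,0.24,0.08,0],
  [0,0.08,0.32,0.11,0],
  [0,0.11,0.4,0.14,0],
  [0,0.13,0.48,0.16,0],
  [0,0.14,0.54,0.16,0],
  [0,0.14,0.55,0.16,0],
])

```text
time_s: 14.13
ee_pos: [480.9, -301.5, 223.0]
ee_rot: [-179.9, -0.9, -17.4]
force: [-0.4, 0.6, 0.0]
gripper_width: 91.7
```

Call:
arm_command([
  [0,0,0,0,0],
  [0,0,0,0,0],
])

```text
time_s: 14.3
ee_pos: [480.5, -301.6, 221.9]
ee_rot: [-179.8, -0.8, -17.5]
force: [0.4, 0.2, 0.3]
gripper_width: 90.9
```

```bash
python3 snap.py l wrist
```

```text
wrist 14.3 [ 480.55 -301.6   221.94] [-179.8    -0.83  -17.48]
```

View pics/wrist_l.png

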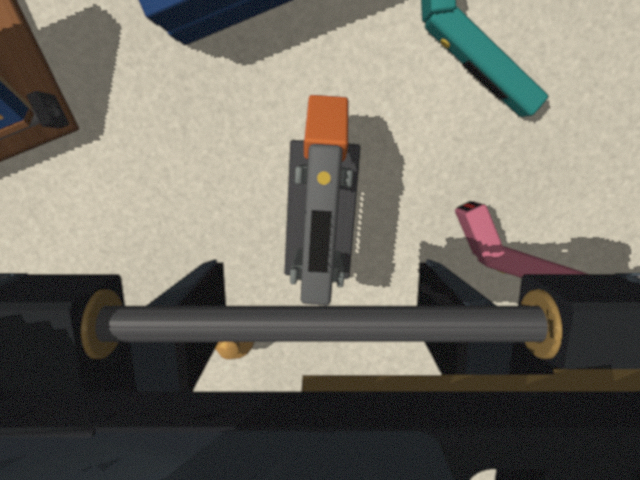

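```bash
python3 - <<'E'
from h import *
import json
a=cv2.imread("pics/wrist_l.png");cv2.imwrite("pics/c18.png",cv2.resize(a[85:315,250:400],None,fx=2.6,fy=2.6,interpolation=cv2.INTER_CUBIC))
E
```

```text
(no output)
```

View pics/c18.png

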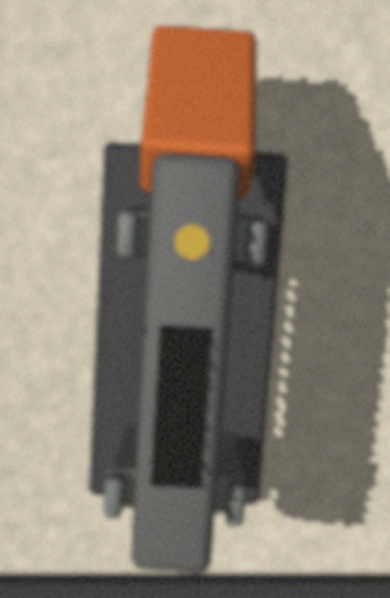

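```bash
python3 - <<'E'
from h import *
import json
st=json.load(open("pics/wrist_l.json"))
f=lambda x,y,z:onz("wrist",(x/2.6+250,y/2.6+85),z,st)
a=f(171,570,99);b=f(196.5,156,99);d=b-a;print("handle",a,b,(a+b)/2,np.linalg.norm(d),np.degrees(np.arctan2(d[1],d[0])))
a=f(174.5,500,81);b=f(191,236,81);d=b-a;print("posts",a,b,(a+b)/2,np.linalg.norm(d),np.degrees(np.arctan2(d[1],d[0])))
a=f(153,330,99);b=f(235,330,99);print("width",np.linalg.norm(a-b))
E
```

```text
handle [ 429.13 -281.89   99.  ] [ 547.98 -327.51   99.  ] [ 488.55 -304.7    99.  ] 127.30132507481535 -21.001555050371387
posts [ 445.4  -287.98   81.  ] [ 525.87 -318.96   81.  ] [ 485.64 -303.47   81.  ] 86.2308894937161 -21.061438806334937
width 24.550209401337508
```

```bash
python3 - <<'E'
from h import *
s=env.state();p=np.array(s["ee_pos"]);R=Ro.from_euler("xyz",s["ee_rot"],degrees=True).as_matrix()
print(p,s["ee_rot"],R.T@(np.array([488.2,-304.5,150])-p)/500,R.T@(np.array([488.2,-304.5,68])-p)/500,(s["ee_rot"][2]+21)/45)
E
```

```text
[ 480.87 -300.63  222.45] [-179.79   -0.86  -17.39] [0.01 0.   0.15] [0.01 0.   0.31] 0.08015482102540308
```

Call:
arm_command([
  [0,0.012,0,0.06,0.08],
  [0,0.012,0,0.12,0.08],
  [0,0.012,0,0.18,0.08],
  [0,0.012,0,0.21,0.08],
  [0,0.012,0,0.21,0.08],
  [0,0.012,0,0.21,0.08],
])

```text
time_s: 14.85
ee_pos: [488.6, -300.9, 117.7]
ee_rot: [-179.7, -0.8, -20.9]
force: [-0.1, -0.4, 0.3]
gripper_width: 90.9
```

```bash
python3 snap.py m wrist; python3 - <<'E'
from h import *
s=env.state();p=np.array(s["ee_pos"]);R=Ro.from_euler("xyz",s["ee_rot"],degrees=True).as_matrix()
print(p,s["ee_rot"],R.T@(np.array([488.2,-304.5,68])-p),(s["ee_rot"][2]+21)/45)
E
```

```text
wrist 14.85 [ 488.62 -300.91  117.69] [-179.7    -0.81  -20.88]
[ 489.36 -301.75  118.87] [-179.74   -0.97  -20.9 ] [-0.96  3.21 50.85] 0.0021932666049596923
```

View pics/wrist_m.png

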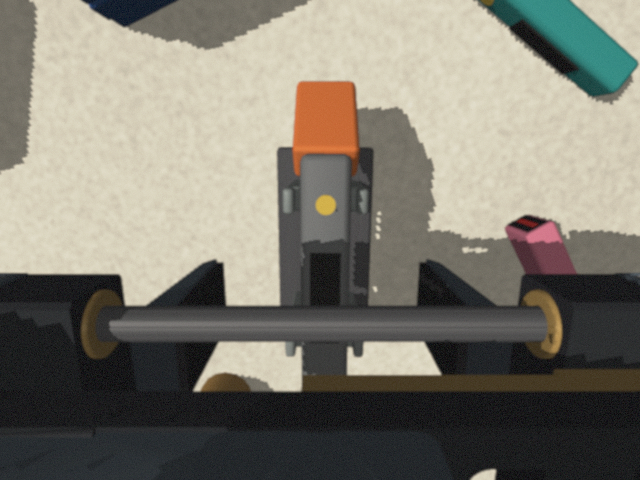

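Call:
arm_command([
  [0,-0.002,0.006,0.03,0],
  [0,-0.002,0.006,0.07,0],
  [0,-0.002,0.006,0.1,0],
  [0,-0.002,0.006,0.101,0],
  [0,-0.002,0.006,0.101,0],
])

```text
time_s: 15.32
ee_pos: [489.0, -304.3, 69.6]
ee_rot: [-179.8, -1.1, -20.9]
force: [-0.8, 0.5, 0.5]
gripper_width: 91.4
```

Call:
arm_command([
  [0.3,0,0,0,0],
  [0.5,0,0,0,0],
  [0.6,0,0,0,0],
  [0.65,0,0,0,0],
  [0.7,0,0,0,0],
  [0.75,0,0,0,0],
  [0.85,0,0,0,0],
  [0.85,0,0,0,0],
], squeeze=8)

```text
time_s: 15.98
ee_pos: [488.9, -304.3, 69.5]
ee_rot: [-179.8, -1.1, -20.9]
force: [-0.1, 0.1, -0.0]
gripper_width: 40.7
```

```bash
python3 - <<'E'
from h import *
s=env.state();print(s["ee_pos"],s["ee_rot"],s["force"],s["torque"],s["gripper_width"])
E
```

```text
[ 488.93 -304.27   69.53] [-179.76   -1.06  -20.88] [-0.07  0.11 -0.  ] [ 0.1   0.02 -0.02] 40.691440314754054
```

Call:
arm_command([
  [0.85,0,0,0,0],
  [0.85,0,0,0,0],
  [0.85,0,0,0,0],
  [0.85,0,0,0,0],
], squeeze=8)

```text
time_s: 16.32
ee_pos: [488.9, -304.1, 69.5]
ee_rot: [-179.7, -1.0, -20.9]
force: [0.7, 1.2, 0.7]
gripper_width: 25.5
```

Call:
arm_command([
  [0.85,0,0,0,0],
  [0.85,0,0,0,0],
  [0.85,0,0,0,0],
], squeeze=30)

```text
time_s: 16.57
ee_pos: [488.9, -304.1, 69.5]
ee_rot: [-179.7, -1.0, -20.9]
force: [0.3, 0.5, 0.5]
gripper_width: 25.8
```

```bash
python3 snap.py n wrist; python3 - <<'E'
from h import *
s=env.state();print(s["ee_pos"],s["ee_rot"],s["force"],s["torque"],s["gripper_width"])
E
```

```text
wrist 16.5667 [ 488.92 -304.08   69.48] [-179.74   -1.04  -20.88]
[ 488.94 -304.05   69.47] [-179.73   -1.04  -20.88] [-0.03  0.68  0.11] [0.1  0.01 0.06] 25.434680886208348
```

View pics/wrist_n.png

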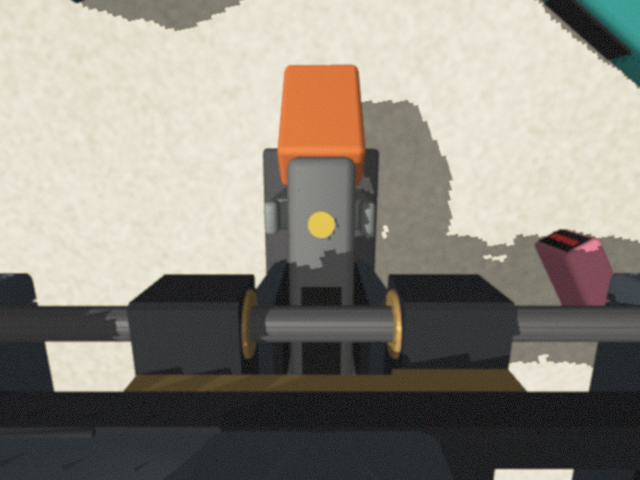

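Call:
arm_command([
  [0.85,0,0,-0.01,0],
  [0.85,0,0,-0.03,0],
  [0.85,0,0,-0.07,0],
  [0.85,0,0,-0.13,0],
  [0.85,0,0,-0.19,0],
  [0.85,0,0,-0.25,0],
  [0.85,0,0,-0.29,0],
  [0.85,0,0,-0.29,0],
])

```text
time_s: 17.28
ee_pos: [488.4, -305.3, 220.3]
ee_rot: [-179.9, -1.7, -20.9]
force: [0.7, -0.4, -0.7]
gripper_width: 25.8
```

Call:
arm_command([
  [0.85,0,0,0,0],
  [0.85,0,0,0,0],
])

```text
time_s: 17.45
ee_pos: [488.2, -305.2, 220.3]
ee_rot: [-179.9, -1.7, -20.9]
force: [-0.7, -0.8, -2.1]
gripper_width: 25.7
```

```bash
python3 snap.py o wrist scene; python3 - <<'E'
from h import *
s=env.state();print(s["ee_pos"],s["ee_rot"],s["force"],s["torque"],s["gripper_width"])
p=np.array(s["ee_pos"]);R=Ro.from_euler("xyz",s["ee_rot"],degrees=True).as_matrix()
a=cv2.imread("pics/scene_o.png");cv2.imwrite("pics/c19.png",cv2.resize(a[90:270,180:360],None,fx=3.3,fy=3.3,interpolation=cv2.INTER_CUBIC))
E
```

```text
wrist 17.45 [ 488.16 -305.23  220.26] [-179.89   -1.66  -20.88]
scene 17.5 [ 487.83 -304.97  219.42] [-179.86   -1.56  -20.88]
[ 487.63 -304.84  218.9 ] [-179.85   -1.49  -20.89] [-0.4   0.26 -2.21] [ 0.03  0.12 -0.01] 25.829536155592987
```

View pics/c19.png

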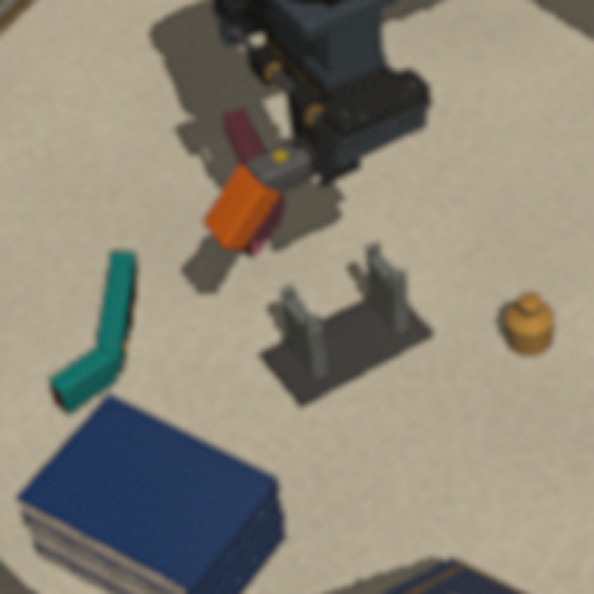

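View pics/wrist_o.png

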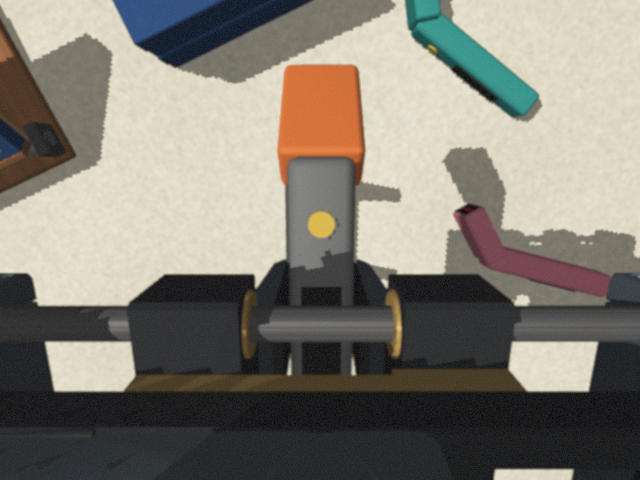

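The scanner sits unchanged in the grip: head at wrist row 66 and handle end at row 157, same as before the lift. I carry it up toward the book.

Call:
arm_command([
  [0.85,-0.005,-0.04,-0.03,-0.05],
  [0.85,-0.015,-0.1,-0.08,-0.13],
  [0.85,-0.025,-0.16,-0.13,-0.2],
  [0.85,-0.032,-0.22,-0.18,-0.26],
  [0.85,-0.037,-0.27,-0.2,-0.26],
  [0.85,-0.037,-0.285,-0.21,-0.26],
  [0.85,-0.037,-0.285,-0.21,-0.26],
  [0.85,-0.037,-0.285,-0.21,-0.26],
])

```text
time_s: 18.22
ee_pos: [518.0, -164.7, 322.2]
ee_rot: [179.8, -1.3, -9.1]
force: [0.4, -0.0, -2.0]
gripper_width: 26.0
```

```bash
cat > go.py <<'E'
import sys
from h import *
np.set_printoptions(precision=4,suppress=True)
x,y,z,yaw=map(float,sys.argv[1:5])
s=env.state();p=np.array(s["ee_pos"]);R=Ro.from_euler("xyz",s["ee_rot"],degrees=True).as_matrix()
print(s["time_s"],p,s["ee_rot"],s["force"],R.T@(np.array([x,y,z])-p)/500,(s["ee_rot"][2]-yaw)/45)
E
python3 go.py 550 -25 440 2.3
```

```text
18.2167 [ 517.9816 -164.7006  322.1917] [179.8116  -1.3232  -9.1473] [ 0.4382 -0.0368 -2.0435] [ 0.0242 -0.2853 -0.2361] -0.25438422673693845
```

Call:
arm_command([
  [0.85,0.003,-0.04,-0.03,-0.05],
  [0.85,0.008,-0.1,-0.08,-0.13],
  [0.85,0.012,-0.16,-0.14,-0.2],
  [0.85,0.02,-0.22,-0.2,-0.25],
  [0.85,0.024,-0.27,-0.23,-0.25],
  [0.85,0.024,-0.285,-0.236,-0.25],
  [0.85,0.024,-0.285,-0.236,-0.25],
  [0.85,0.024,-0.285,-0.236,-0.25],
])

```text
time_s: 18.88
ee_pos: [549.5, -26.5, 437.7]
ee_rot: [179.5, -1.0, 2.0]
force: [-0.2, -0.9, -2.6]
gripper_width: 25.4
```

Call:
arm_command([
  [0.85,0,0,0.08,0],
  [0.85,0,0,0.16,0],
])

```text
time_s: 19.05
ee_pos: [551.2, -29.5, 356.7]
ee_rot: [179.4, -1.2, 1.9]
force: [0.7, -0.7, -2.6]
gripper_width: 25.8
```

Call:
arm_command([
  [0.85,0,0,0.08,0],
  [0.85,0,0,0.16,0],
])

```text
time_s: 19.22
ee_pos: [550.8, -32.8, 272.8]
ee_rot: [179.3, -0.9, 1.7]
force: [1.8, 0.8, -2.5]
gripper_width: 25.7
```

```bash
python3 go.py 550 -25 240 2.3
```

```text
19.2167 [550.7595 -32.7695 272.8383] [179.3425  -0.9382   1.7373] [ 1.8317  0.7846 -2.4775] [-0.0021 -0.0163  0.0655] -0.01250377040044679
```

The one-sided tilt is still about 5° off square, because the slope is 40° and the aim is 45°. The tool can't pitch, so I'll rotate the handle about 5° nose-down in the grip. I do this by gently resting its tail on a dock cheek, since the dock is fixed.

Call:
arm_command([
  [0.85,0,0.06,0,0],
  [0.85,0,0.13,0.02,-0.15],
  [0.85,0,0.2,0.04,-0.3],
  [0.85,0,0.27,0.06,-0.45],
  [0.85,0,0.34,0.08,-0.6],
  [0.85,0,0.4,0.1,-0.75],
  [0.85,0,0.44,0.11,-0.9],
  [0.85,0,0.44,0.11,-1],
])

```text
time_s: 19.88
ee_pos: [554.8, -259.2, 216.1]
ee_rot: [179.2, 0.1, 46.7]
force: [-0.9, 0.6, -3.3]
gripper_width: 25.9
```

```bash
python3 go.py 549.7 -253 150 69
```

```text
19.8833 [ 554.825  -259.1509  216.0635] [179.1581   0.1012  46.6546] [-0.8609  0.61   -3.3371] [ 0.0021 -0.0178  0.1319] -0.49656490529656405
```

Call:
arm_command([
  [0.85,0.002,-0.018,0.03,-0.16],
  [0.85,0.002,-0.018,0.06,-0.32],
  [0.85,0.002,-0.018,0.09,-0.48],
  [0.85,0.002,-0.018,0.1,-0.5],
  [0.85,0.002,-0.018,0.1,-0.5],
  [0.85,0.002,-0.018,0.1,-0.5],
])

```text
time_s: 20.38
ee_pos: [548.5, -253.7, 165.3]
ee_rot: [179.3, 0.4, 68.9]
force: [0.5, 0.0, -2.2]
gripper_width: 25.9
```

```bash
python3 go.py 549.7 -253 96 69; python3 snap.py p wrist
```

```text
20.3833 [ 548.5386 -253.717   165.3346] [179.3436   0.4276  68.9289] [ 0.4564  0.0415 -2.245 ] [0.0032 0.0001 0.1387] -0.0015789492646531597
wrist 20.3833 [ 548.54 -253.72  165.33] [179.34   0.43  68.93]
```

View pics/wrist_p.png

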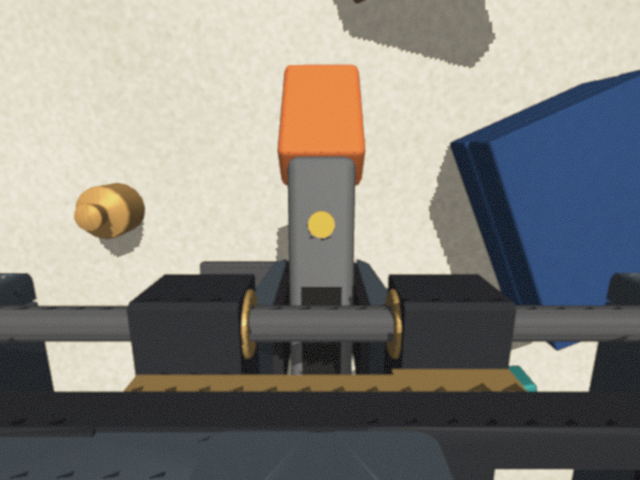

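Call:
arm_command([
  [0.85,0.003,0,0.05,0],
  [0.85,0.003,0,0.1,0],
  [0.85,0.003,0,0.135,0],
  [0.85,0.003,0,0.15,0],
  [0.85,0.003,0,0.15,0],
  [0.85,0.003,0,0.15,0],
])

```text
time_s: 20.93
ee_pos: [551.2, -253.6, 92.2]
ee_rot: [179.1, 0.4, 68.9]
force: [0.0, 0.5, -2.1]
gripper_width: 25.9
```

Call:
arm_command([
  [0.85,0,0,0.004,0],
  [0.85,0,0,0.008,0],
  [0.85,0,0,0.012,0],
  [0.85,0,0,0.016,0],
  [0.85,0,0,0.02,0],
  [0.85,0,0,0.02,0],
])

```text
time_s: 21.43
ee_pos: [551.0, -253.6, 81.8]
ee_rot: [179.2, 0.4, 68.9]
force: [0.0, -0.3, -1.8]
gripper_width: 26.1
```

```bash
python3 go.py 549.7 -253 76 69; python3 snap.py q scene; python3 - <<'E'
import cv2
a=cv2.imread("pics/scene_q.png");cv2.imwrite("pics/c20.png",cv2.resize(a[90:270,220:400],None,fx=3.3,fy=3.3,interpolation=cv2.INTER_CUBIC))
E
```

```text
21.4333 [ 551.0394 -253.5588   81.7789] [179.187    0.4394  68.9432] [ 0.0067 -0.2555 -1.8303] [ 0.0002 -0.0031  0.0115] -0.0012619837654774023
scene 21.4333 [ 551.04 -253.56   81.78] [179.19   0.44  68.94]
```

View pics/c20.png

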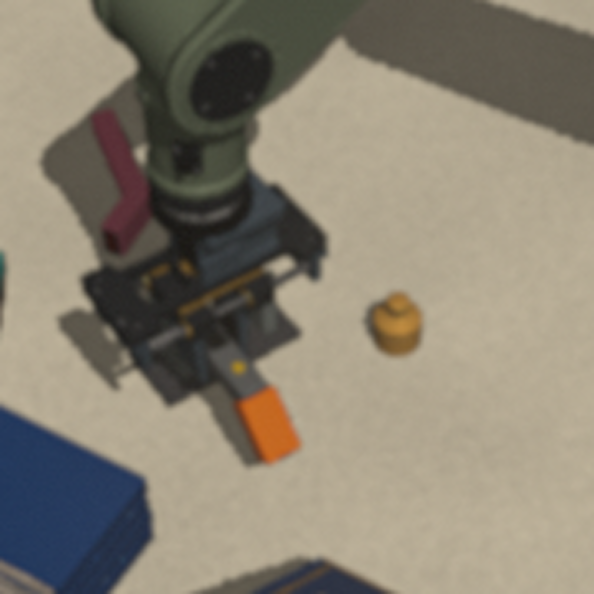

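Call:
arm_command([
  [0.85,0,0,0.002,0],
  [0.85,0,0,0.004,0],
  [0.85,0,0,0.005,0],
  [0.85,0,0,0.006,0],
  [0.85,0,0,0.006,0],
])

```text
time_s: 21.9
ee_pos: [551.3, -253.6, 80.0]
ee_rot: [179.1, 0.4, 68.9]
force: [-1.0, 1.8, 5.6]
gripper_width: 25.4
```

```bash
python3 go.py 549.7 -253 76 69; python3 snap.py r wrist
```

```text
21.9 [ 551.3229 -253.6378   80.0497] [179.1305   0.4491  68.9392] [-0.9688  1.8367  5.6345] [ 0.0001 -0.0036  0.008 ] -0.0013500054422877384
wrist 21.9 [ 551.32 -253.64   80.05] [179.13   0.45  68.94]
```

View pics/wrist_r.png

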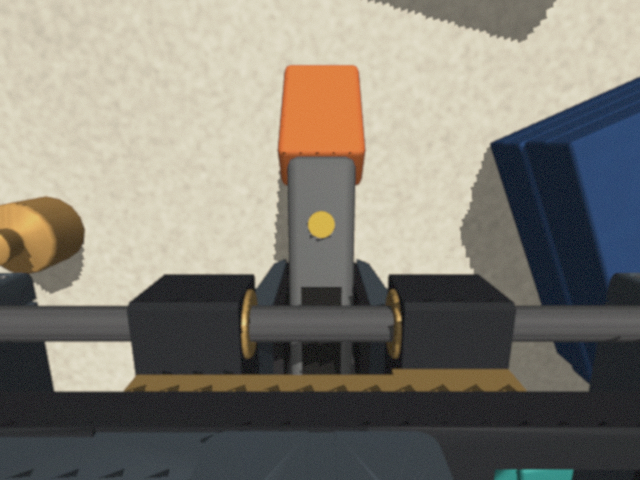

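Call:
arm_command([
  [0.85,0,0,0.001,0],
  [0.85,0,0,0.002,0],
  [0.85,0,0,0.003,0],
  [0.85,0,0,0.004,0],
  [0.85,0,0,0.004,0],
], squeeze=10)

```text
time_s: 22.37
ee_pos: [551.5, -253.4, 77.9]
ee_rot: [179.1, 0.4, 68.9]
force: [-0.2, 1.8, 0.1]
gripper_width: 25.8
```

```bash
python3 go.py 549.7 -253 76 69; python3 snap.py s wrist; python3 - <<'E'
import cv2,numpy as np
a=cv2.imread("pics/wrist_r.png");b=cv2.imread("pics/wrist_s.png")
cv2.imwrite("pics/c21.png",np.hstack([cv2.resize(x[50:270,260:390],None,fx=2.6,fy=2.6) for x in (a,b)]))
E
```

```text
22.3667 [ 551.5059 -253.3647   77.8949] [179.1254   0.4148  68.9341] [-0.1694  1.7858  0.0597] [-0.0006 -0.0037  0.0037] -0.0014648697622789086
wrist 22.3667 [ 551.51 -253.36   77.89] [179.13   0.41  68.93]
```

View pics/c21.png

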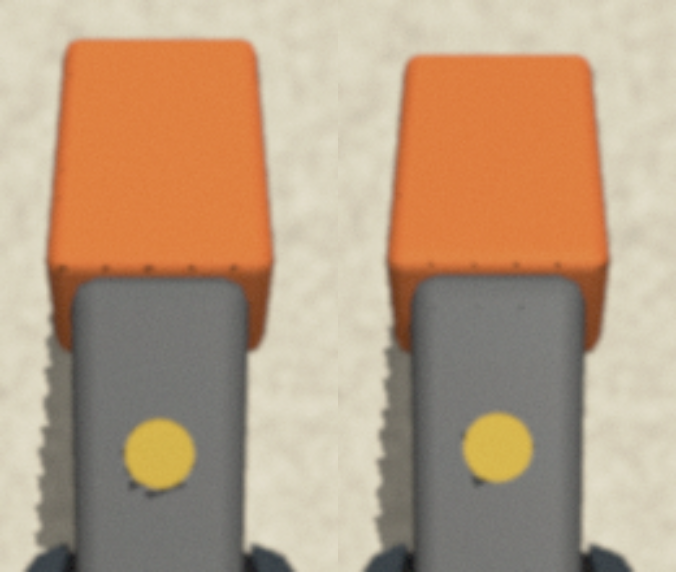

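Call:
arm_command([
  [0.85,0,0,0.001,0],
  [0.85,0,0,0.002,0],
  [0.85,0,0,0.003,0],
  [0.85,0,0,0.004,0],
  [0.85,0,0,0.004,0],
])

```text
time_s: 22.83
ee_pos: [551.6, -253.3, 75.8]
ee_rot: [179.1, 0.4, 68.9]
force: [-0.2, 1.5, 0.3]
gripper_width: 25.9
```

Call:
arm_command([
  [0.85,0,0,0,0],
  [0.85,0,0,0,0],
], squeeze=30)

```text
time_s: 23.0
ee_pos: [551.7, -253.4, 75.8]
ee_rot: [179.1, 0.4, 68.9]
force: [0.6, 2.2, 0.4]
gripper_width: 26.1
```

```bash
python3 go.py 549.7 -253 76 69; python3 snap.py t wrist; python3 - <<'E'
import cv2,numpy as np
a=cv2.imread("pics/wrist_r.png");b=cv2.imread("pics/wrist_t.png")
cv2.imwrite("pics/c22.png",np.hstack([cv2.resize(x[50:270,260:390],None,fx=2.6,fy=2.6) for x in (a,b)]))
E
```

```text
23.0 [ 551.6521 -253.3846   75.7773] [179.1193   0.4137  68.9382] [0.5893 2.1698 0.4076] [-0.0007 -0.0039 -0.0005] -0.0013736407799945659
wrist 23.0 [ 551.65 -253.38   75.78] [179.12   0.41  68.94]
```

View pics/c22.png

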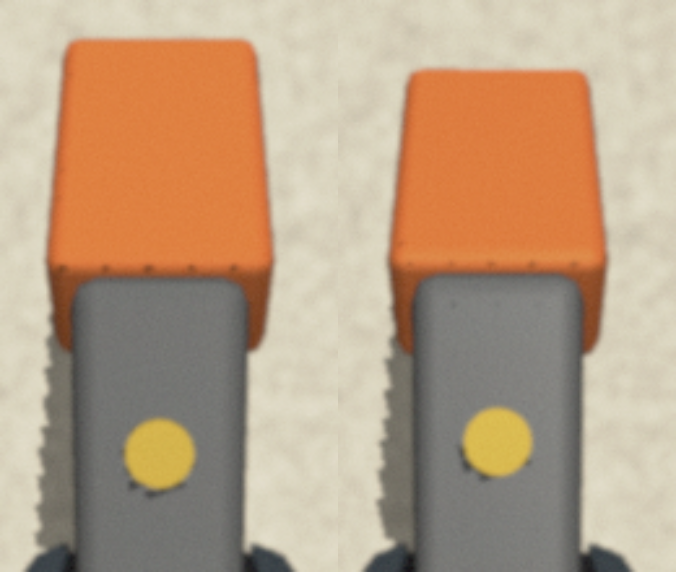

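```bash
cat > held.py <<'E'
from h import *
from scipy.optimize import least_squares
c=env.camera_params("wrist");K=np.array(c["camera_matrix"]);H=np.array(c["hand_eye"])
def px(X):
    Y=H[:3,:3].T@(np.array(X)-H[:3,3]);p=K@Y;return p[:2]/p[2]
# scanner-plane pts (x fwd, h up) rel origin
pts=np.array([[106.8,-19.2],[65,24]])   # head far top edge, handle front top edge
hy=np.array([17,13])
def pred(q):
    x0,z0,phi=q  # origin in tool, phi nose-down rel tool x
    o=[]
    for (x,h) in pts:
        X=x0+x*np.cos(phi)-h*-np.sin(phi)*-1 if False else x0+x*np.cos(phi)-h*np.sin(phi)
        # up dir (-tool z): handle x = (cos,0,+sin) in tool; handle up = (sin,0,-cos)
        X=x0+x*np.cos(phi)+h*np.sin(phi);Z=z0+x*np.sin(phi)-h*np.cos(phi)
        o.append(px([X,0,Z])[1])
        o.append(px([X,17 if h<0 else 13,Z])[0]-px([X,-17 if h<0 else -13,Z])[0])
    return np.array(o)
def fit(rows):
    r=least_squares(lambda q:pred(q)-rows,[0,-5,0.02]);return r.x*[1,1,57.3],r.fun
f=2.6
A=[50+40/f,189/f,50+278/f,(247-73)/f]
B=[50+70/f,183/f,50+273/f,(583-413)/f]
if __name__=="__main__":
    print(pred([-1.5,-5.5,np.radians(1.04)]),A)
    print("before",fit(A));print("after",fit(B))
    # phi only with grip pivot fixed
    def g(phi,x0=-1.5,z0=-5.5,p0=np.radians(1.04)):
        gx,gz=0,-19
        d=phi-p0;dx,dz=x0-gx,z0-gz
        # rotate x->+z by d
        return [gx+dx*np.cos(d)-dz*np.sin(d),gz+dx*np.sin(d)+dz*np.cos(d),phi]
    for ph in (1.04,4,5,6,7,8): print(ph,pred(g(np.radians(ph))))
E
python3 held.py
```

```text
[ 59.41  75.63 154.46  71.55] [65.38461538461539, 72.6923076923077, 156.9230769230769, 66.92307692307692]
before (array([-2.42,  3.63,  0.65]), array([-0.1 , -0.58,  0.08,  0.4 ]))
after (array([-3.75, -0.18,  6.36]), array([-0.17, -1.13,  0.13,  0.79]))
1.04 [ 59.41  75.63 154.46  71.55]
4 [ 66.56  73.21 153.24  69.97]
5 [ 69.01  72.42 152.94  69.45]
6 [ 71.47  71.66 152.71  68.93]
7 [ 73.94  70.91 152.53  68.41]
8 [ 76.43  70.19 152.4   67.91]
```

Call:
arm_command([
  [0.85,0,0,-0.01,0],
  [0.85,0,0,-0.04,0],
  [0.85,0,0,-0.1,0],
  [0.85,0,0,-0.17,0.1],
  [0.85,0,0,-0.24,0.25],
  [0.85,0,0,-0.3,0.4],
  [0.85,0,0,-0.34,0.55],
  [0.85,0,0,-0.34,0.7],
])

```text
time_s: 23.72
ee_pos: [551.6, -252.9, 251.5]
ee_rot: [178.5, -0.3, 37.1]
force: [0.3, -0.5, -2.6]
gripper_width: 26.0
```

```bash
cat > aim.py <<'E'
from h import *
import sys
L=np.array([708.5,-24,110.]);phi=np.radians(5.7)
def scanner_tool():
    gx,gz=0,-19;p0=np.radians(1.04);d=phi-p0;dx,dz=-1.5-gx,-5.5-gz
    return gx+dx*np.cos(d)-dz*np.sin(d),gz+dx*np.sin(d)+dz*np.cos(d)
def win():
    x0,z0=scanner_tool();x,h=99,-27
    return np.array([x0+x*np.cos(phi)+h*np.sin(phi),0,z0+x*np.sin(phi)-h*np.cos(phi)]),np.array([np.cos(phi+np.pi/4),0,np.sin(phi+np.pi/4)])
def plan(rot,D=80,L=L):
    R=Ro.from_euler("xyz",rot,degrees=True).as_matrix();w,a=win()
    return L-D*(R@a)-R@w
if __name__=="__main__":
    s=env.state();p=np.array(s["ee_pos"]);R=Ro.from_euler("xyz",s["ee_rot"],degrees=True).as_matrix();w,a=win()
    W=p+R@w;A=R@a;n=np.array([-np.sin(np.radians(40))*np.cos(np.radians(2.3)),-np.sin(np.radians(40))*np.sin(np.radians(2.3)),np.cos(np.radians(40))])
    t=((L-W)@n)/(A@n)
    print(s["time_s"],p,np.array(s["ee_rot"]),"win",W,"aim",A,"depth below",np.degrees(np.arcsin(-A[2])),"angle err",np.degrees(np.arccos(-A@n)),"hit off",W+t*A-L,"dist",t,"force",s["force"])
    r=np.array(s["ee_rot"]);
    # if turned to yaw 2.3 about tool z
    R2=R@Ro.from_euler("z",(r[2]-2.3),degrees=True).as_matrix()
    T=L-80*(R2@a)-R2@w
    print("target",T,"shift",(R.T@(T-p)/500).round(4),"turn",((r[2]-2.3)/45).round(3),"above90",(R.T@(T+[0,0,90]-p)/500).round(4))
E
python3 aim.py
```

```text
23.7167 [ 551.58 -252.86  251.53] [178.48  -0.34  37.1 ] win [ 626.58 -197.16  221.06] aim [ 0.52  0.37 -0.77] depth below 50.33408958227554 angle err 20.937280048457726 hit off [  -2.58 -117.09   -6.11] dist 152.20637669295593 force [ 0.29 -0.54 -2.6 ]
target [562.81 -28.15 200.02] shift [ 0.29 -0.35  0.1 ] turn 0.773 above90 [ 0.29 -0.34 -0.08]
```

Call:
arm_command([
  [0.85,0.04,-0.05,0,0.1],
  [0.85,0.09,-0.11,0,0.25],
  [0.85,0.15,-0.18,0,0.4],
  [0.85,0.2,-0.25,0,0.55],
  [0.85,0.25,-0.31,0,0.7],
  [0.85,0.28,-0.34,0,0.77],
  [0.85,0.28,-0.345,0,0.77],
  [0.85,0.28,-0.345,0,0.77],
])

```text
time_s: 24.38
ee_pos: [558.8, -29.7, 247.6]
ee_rot: [178.9, -1.1, 2.7]
force: [-0.8, -0.1, -1.7]
gripper_width: 26.2
```

```bash
python3 aim.py; python3 snap.py u wrist
```

```text
24.3833 [558.8  -29.74 247.6 ] [178.89  -1.09   2.68] win [652.54 -25.96 218.35] aim [ 0.65  0.02 -0.76] depth below 49.59526331088493 angle err 0.7336505528092918 hit off [21.15 -0.14 17.73] dist 119.00680394787538 force [-0.82 -0.12 -1.67]
target [562.88 -28.06 200.14] shift [ 0.01 -0.    0.1 ] turn 0.008 above90 [ 0.01 -0.   -0.09]
wrist 24.3833 [558.8  -29.74 247.6 ] [178.89  -1.09   2.68]
```

View pics/wrist_u.png

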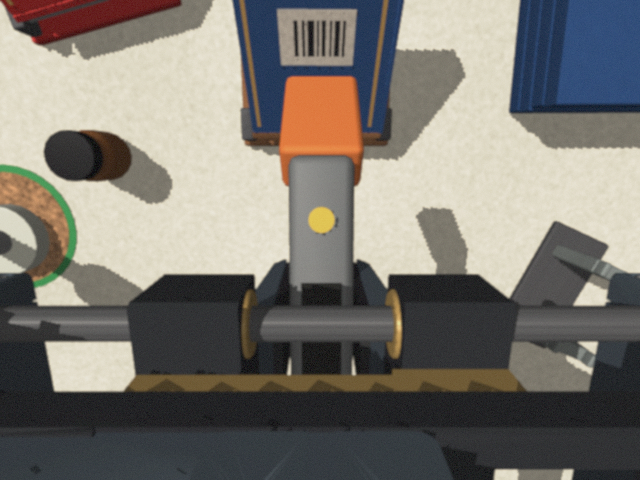

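```bash
python3 - <<'E'
import cv2
a=cv2.imread("pics/wrist_u.png");cv2.imwrite("pics/c23.png",cv2.resize(a[0:150,225:415],None,fx=4,fy=4,interpolation=cv2.INTER_CUBIC))
E
```

```text
(no output)
```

View pics/c23.png

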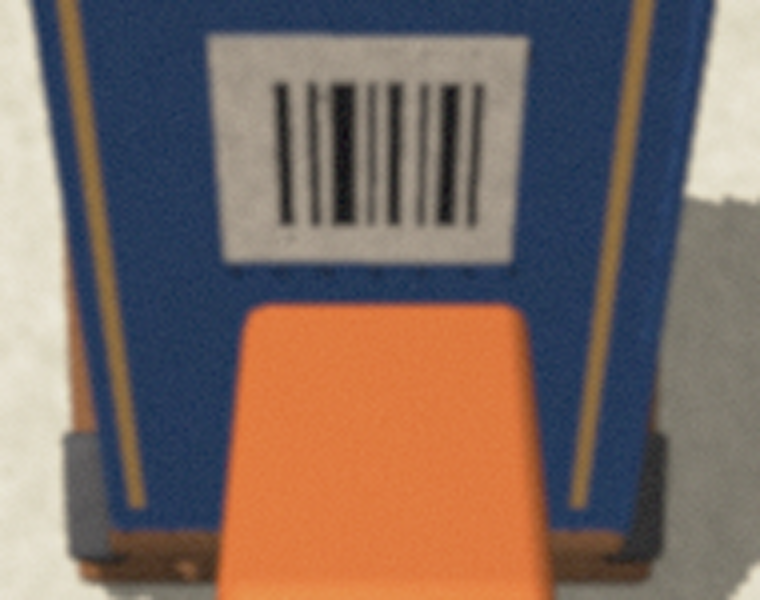

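```bash
python3 - <<'E'
from h import *
import json
sb=json.load(open("pics/wrist_b.json"));su=json.load(open("pics/wrist_u.json"))
lab=np.array([[374.2,97.5],[428.5,90.5],[426.5,179.2],[375.2,178.2]])
u=np.array([[226,263],[208,36],[530,38],[513,264]])/4+[225,0]
P=[]
for i in range(4):
    X,e=tri([ray("wrist",lab[i],sb),ray("wrist",u[i],su)]);P.append(X);print(X,e)
P=np.array(P);print("c",P.mean(0));ex=(P[1]+P[2]-P[0]-P[3])/2;ey=(P[0]+P[1]-P[2]-P[3])/2
print(np.linalg.norm(ex),np.linalg.norm(ey),np.degrees(np.arctan2(ex[2],np.hypot(*ex[:2]))),np.degrees(np.arctan2(ey[1],ey[0]))-90)
Lo=np.array([[-20,28,0],[20,28,0],[20,-28,0],[-20,-28,0.]])
c=env.camera_params("wrist");K=np.array(c["camera_matrix"]);H=np.array(c["hand_eye"])
Rt=Ro.from_euler("xyz",su["ee_rot"],degrees=True).as_matrix()
ok,rv,tv=cv2.solvePnP(Lo,u,K,None,flags=cv2.SOLVEPNP_IPPE);R=Rt@H[:3,:3]@cv2.Rodrigues(rv)[0];print(Rt@(H[:3,:3]@tv[:,0]+H[:3,3])+su["ee_pos"],"slope",np.degrees(np.arcsin(R[2,0])),np.degrees(np.arctan2(-R[0,1],R[1,1])),np.degrees(np.arctan2(R[1,0],R[0,0])))
E
```

```text
[694.93   5.72  79.35] [np.float64(1.3654618756730899), np.float64(1.3654618756729824)]
[729.43   7.78 101.73] [np.float64(1.123145761015645), np.float64(1.1231457610157525)]
[735.39 -53.55  91.41] [np.float64(0.9347825672929609), np.float64(0.9347825672929442)]
[699.81 -54.75  67.96] [np.float64(1.1247655073928828), np.float64(1.1247655073928915)]
c [714.89 -23.7   85.11]
41.9023921241869 62.095229022387485 33.14906070500718 5.086720709901172
[706.91 -24.27 111.86] slope 38.779513235276944 2.446058100186986 3.119135413989631
```

```bash
sed -i 's/L=np.array(\[708.5,-24,110.\])/L=np.array([707.6,-24.1,111.])/; s/radians(40)/radians(39.3)/g; s/2\.3/2.6/g; s/\.round(4)/.tolist()/g' aim.py; python3 aim.py
```

```text
24.4333 [558.94 -31.06 247.63] [178.86  -1.11   2.58] win [652.7  -27.45 218.4 ] aim [ 0.65  0.01 -0.76] depth below 49.58137723074397 angle err 1.4244327516566895 hit off [21.58 -1.72 17.58] dist 117.98664555952564 force [-0.16 -0.48 -2.87]
target [561.99 -28.87 201.13] shift [0.004494986155079042, -0.00595382021957501, 0.09299952607953266] turn -0.0 above90 [0.00796677847980125, -0.0023847503768221817, -0.08693159518222013]
```

Call:
arm_command([
  [0.85,0.001,-0.002,0.02,0],
  [0.85,0.002,-0.004,0.045,0],
  [0.85,0.004,-0.006,0.065,0],
  [0.85,0.0045,-0.006,0.082,0],
  [0.85,0.0045,-0.006,0.09,0],
  [0.85,0.0045,-0.006,0.092,0],
  [0.85,0.0045,-0.006,0.092,0],
  [0.85,0.0045,-0.006,0.092,0],
])

```text
time_s: 25.1
ee_pos: [562.4, -29.0, 202.1]
ee_rot: [178.9, -1.2, 2.6]
force: [0.6, -0.1, -2.5]
gripper_width: 25.9
```

```bash
python3 aim.py; python3 snap.py v wrist scene;  python3 - <<'E'
import cv2
a=cv2.imread("pics/scene_v.png");cv2.imwrite("pics/c24.png",cv2.resize(a[180:340,240:400],None,fx=3.7,fy=3.7,interpolation=cv2.INTER_CUBIC))
E
```

```text
25.1 [562.38 -29.04 202.08] [178.85  -1.16   2.57] win [656.16 -25.45 172.95] aim [ 0.65  0.01 -0.76] depth below 49.523332629100835 angle err 1.4790137625322477 hit off [ 0.84 -0.25  0.68] dist 80.55578929340906 force [ 0.65 -0.11 -2.51]
target [561.9  -28.85 200.98] shift [-0.0009735203014918304, -0.00046072197338561954, 0.0021651604922275315] turn -0.001 above90 [0.002679821426466958, 0.0031427173156721015, -0.17776168108375523]
wrist 25.1 [562.38 -29.04 202.08] [178.85  -1.16   2.57]
scene 25.15 [562.44 -28.97 202.23] [178.85  -1.18   2.57]
```

View pics/wrist_v.png

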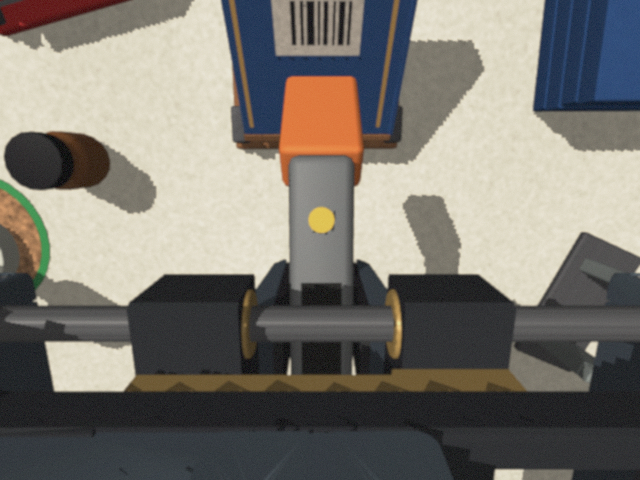

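View pics/c24.png

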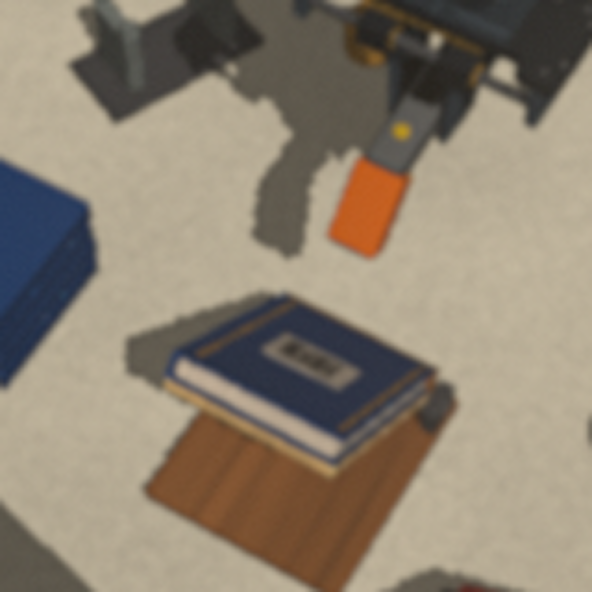

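```bash
python3 - <<'E'
from aim import *
import aim,json
s=json.load(open("pics/scene_v.json"));p=np.array(s["ee_pos"]);R=Ro.from_euler("xyz",s["ee_rot"],degrees=True).as_matrix()
x0,z0=scanner_tool();
def T(x,h): return np.array([x0+x*np.cos(phi)+h*np.sin(phi),0,z0+x*np.sin(phi)-h*np.cos(phi)])
print("pred edge",proj("scene",p+R@T(106.8,-19.2)),"seen",np.array([351,248])/3.7+[240,180])
print("pred label",proj("scene",aim.L),"seen",np.array([311,361])/3.7+[240,180])
print("pred led?",proj("scene",p+R@T(45,24)),np.array([401,131])/3.7+[240,180])
E
```

```text
pred edge [333.48 246.52] seen [334.86 247.03]
pred label [323.34 275.68] seen [324.05 277.57]
pred led? [347.23 216.43] [348.38 215.41]
```

Aim check from the model: the beam is about 1 mm off the middle, distance 80.6 mm, about 1.5° off square, and the scene view agrees to a few mm. I hold steady here.

Call:
arm_command([
  [0.85,0,0,0,0],
  [0.85,0,0,0,0],
  [0.85,0,0,0,0],
  [0.85,0,0,0,0],
  [0.85,0,0,0,0],
  [0.85,0,0,0,0],
  [0.85,0,0,0,0],
  [0.85,0,0,0,0],
])

```text
time_s: 25.87
ee_pos: [562.4, -28.9, 202.2]
ee_rot: [178.9, -1.2, 2.6]
force: [0.9, 0.1, -2.3]
gripper_width: 25.9
```

Call:
arm_command([
  [0.85,0,0,0,0],
  [0.85,0,0,0,0],
  [0.85,0,0,0,0],
  [0.85,0,0,0,0],
  [0.85,0,0,0,0],
  [0.85,0,0,0,0],
  [0.85,0,0,0,0],
  [0.85,0,0,0,0],
])

```text
time_s: 26.53
ee_pos: [562.4, -28.9, 202.3]
ee_rot: [178.9, -1.2, 2.6]
force: [-0.3, 0.4, -2.2]
gripper_width: 25.6
```

Call:
arm_command([
  [0.85,0,0,0,0],
  [0.85,0,0,0,0],
  [0.85,0,0,0,0],
  [0.85,0,0,0,0],
  [0.85,0,0,0,0],
  [0.85,0,0,0,0],
  [0.85,0,0,0,0],
  [0.85,0,0,0,0],
])

```text
time_s: 27.2
ee_pos: [562.4, -28.9, 202.3]
ee_rot: [178.9, -1.2, 2.6]
force: [0.6, 1.3, -1.5]
gripper_width: 25.6
```

```bash
python3 aim.py; python3 go.py 520 -170 260 -9
```

```text
27.2 [562.38 -28.88 202.26] [178.85  -1.18   2.58] win [656.17 -25.28 173.16] aim [ 0.65  0.01 -0.76] depth below 49.50692968415662 angle err 1.4878452978853185 hit off [ 0.96 -0.07  0.79] dist 80.70712629659751 force [ 0.55  1.32 -1.54]
target [561.88 -28.86 200.94] shift [-0.0010555987383386106, -0.00014723275558393409, 0.0026208560126515113] turn -0.0 above90 [0.002649381060704174, 0.0034518764092985646, -0.17730501632901022]
27.2 [562.379  -28.8807 202.2628] [178.854   -1.1794   2.5795] [ 0.5501  1.3213 -1.541 ] [-0.095   0.2804 -0.1119] 0.2573232071552901
```

The scanner was held for over 2 s, with the pose steady to 0.2 mm. Now back to the dock.

Call:
arm_command([
  [0.85,-0.03,0,-0.02,0],
  [0.85,-0.08,0,-0.06,0],
  [0.85,-0.1,0.05,-0.1,0],
  [0.85,-0.1,0.12,-0.12,0.1],
  [0.85,-0.1,0.2,-0.12,0.25],
  [0.85,-0.1,0.28,-0.12,0.4],
  [0.85,-0.1,0.34,-0.12,0.5],
  [0.85,-0.1,0.36,-0.12,0.52],
])

```text
time_s: 27.87
ee_pos: [519.1, -214.1, 264.9]
ee_rot: [179.3, -1.6, -21.2]
force: [-0.2, 0.3, -2.3]
gripper_width: 26.1
```

```bash
python3 go.py 488.9 -304.1 150 -20.9
```

```text
27.8667 [ 519.1294 -214.0903  264.8504] [179.2947  -1.6206 -21.1774] [-0.1688  0.2695 -2.2706] [0.0022 0.1869 0.2322] -0.006164706147769373
```

Call:
arm_command([
  [0.85,0,0.06,0.03,0],
  [0.85,0,0.12,0.07,0],
  [0.85,0.002,0.17,0.12,0],
  [0.85,0.002,0.187,0.17,0],
  [0.85,0.002,0.187,0.21,0],
  [0.85,0.002,0.187,0.22,0],
  [0.85,0.002,0.187,0.22,0],
  [0.85,0.002,0.187,0.22,0],
])

```text
time_s: 28.53
ee_pos: [489.4, -303.8, 156.9]
ee_rot: [179.3, -1.7, -21.1]
force: [0.6, -1.1, -1.8]
gripper_width: 25.9
```

```bash
python3 go.py 488.9 -304.1 90 -20.9; python3 snap.py w wrist
```

```text
28.5333 [ 489.4282 -303.7587  156.9297] [179.292   -1.6882 -21.1227] [ 0.5794 -1.0905 -1.8183] [-0.0047 -0.0006  0.1338] -0.004948023311592682
wrist 28.5333 [ 489.43 -303.76  156.93] [179.29  -1.69 -21.12]
```

View pics/wrist_w.png

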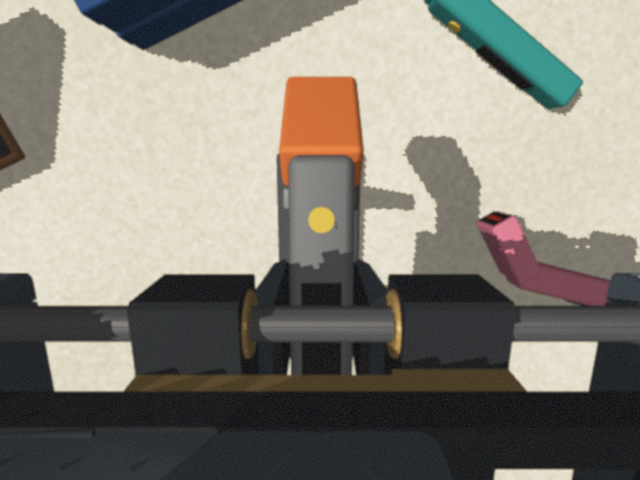

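Call:
arm_command([
  [0.85,-0.003,0,0.03,-0.005],
  [0.85,-0.005,0,0.07,-0.005],
  [0.85,-0.005,0,0.1,-0.005],
  [0.85,-0.005,0,0.115,-0.005],
  [0.85,-0.005,0,0.118,-0.005],
  [0.85,-0.005,0,0.118,-0.005],
])

```text
time_s: 29.08
ee_pos: [489.7, -304.5, 99.4]
ee_rot: [179.2, -1.9, -20.9]
force: [0.6, -0.3, -1.8]
gripper_width: 25.5
```

```bash
python3 go.py 488.9 -304.1 74 -20.9; python3 snap.py x wrist
```

```text
29.0833 [ 489.6881 -304.4827   99.4288] [179.2492  -1.8581 -20.8557] [ 0.5801 -0.2745 -1.7855] [-0.0034 -0.0008  0.0508] 0.0009852526714966181
wrist 29.0833 [ 489.69 -304.48   99.43] [179.25  -1.86 -20.86]
```

View pics/wrist_x.png

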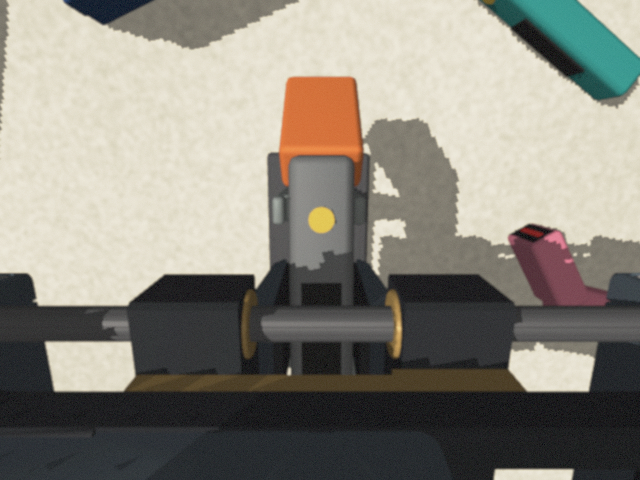

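Call:
arm_command([
  [0.85,-0.003,0,0.01,0],
  [0.85,-0.003,0,0.02,0],
  [0.85,-0.003,0,0.03,0],
  [0.85,-0.003,0,0.038,0],
  [0.85,-0.003,0,0.044,0],
  [0.85,-0.003,0,0.047,0],
  [0.85,-0.003,0,0.047,0],
])

```text
time_s: 29.72
ee_pos: [488.9, -304.7, 75.8]
ee_rot: [179.2, -1.9, -20.9]
force: [-0.2, 0.2, -2.2]
gripper_width: 25.8
```

```bash
python3 go.py 488.9 -304.1 69.5 -20.9
```

```text
29.7167 [ 488.9173 -304.6849   75.7733] [179.249   -1.8598 -20.8706] [-0.2491  0.2069 -2.1723] [-0.0009 -0.0012  0.0125] 0.000653337642531287
```

Call:
arm_command([
  [0.85,0,0,0.002,0],
  [0.85,0,0,0.004,0],
  [0.85,0,0,0.006,0],
  [0.85,0,0,0.008,0],
  [0.85,0,0,0.01,0],
  [0.85,0,0,0.012,0],
  [0.85,0,0,0.012,0],
], squeeze=8)

```text
time_s: 30.3
ee_pos: [488.9, -304.8, 69.9]
ee_rot: [179.2, -1.8, -20.9]
force: [-2.2, 0.5, 0.4]
gripper_width: 25.8
```

```bash
python3 go.py 488.9 -304.1 69.5 -20.9;python3 snap.py y wrist;  python3 - <<'E'
import cv2,numpy as np
a=cv2.imread("pics/wrist_n.png");b=cv2.imread("pics/wrist_y.png")
cv2.imwrite("pics/c25.png",np.hstack([cv2.resize(x[50:270,255:395],None,fx=2.6,fy=2.6) for x in (a,b)]))
E
```

```text
30.3 [ 488.9064 -304.7733   69.8767] [179.2439  -1.8498 -20.8663] [-2.2426  0.4826  0.3844] [-0.0005 -0.0013  0.0007] 0.0007482660961470187
wrist 30.3 [ 488.91 -304.77   69.88] [179.24  -1.85 -20.87]
```

View pics/c25.png

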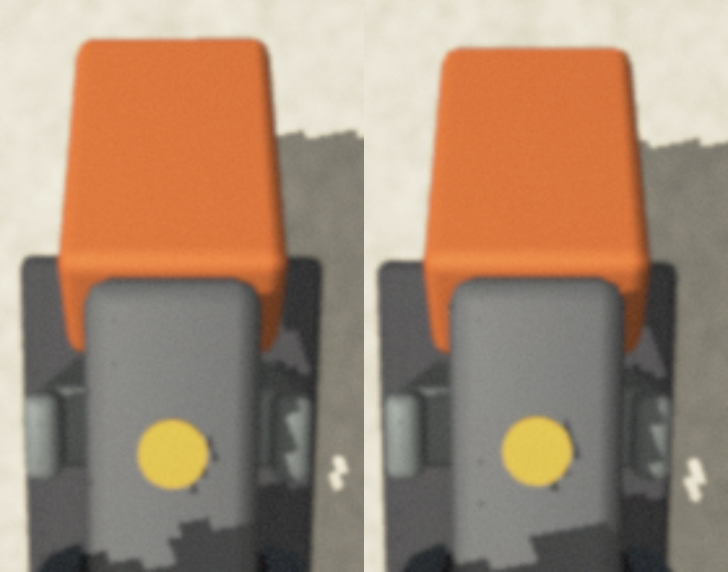

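Call:
arm_command([
  [0.7,0,0,0,0],
  [0.65,0,0,0,0],
  [0.5,0,0,0,0],
  [0.2,0,0,0,0],
  [0,0,0,0,0],
  [0,0,0,0,0],
  [0,0,0,0,0],
  [0,0,0,0,0],
])

```text
time_s: 31.02
ee_pos: [489.0, -304.8, 69.9]
ee_rot: [179.2, -1.9, -20.9]
force: [-0.0, 0.3, -0.6]
gripper_width: 69.1
```

Call:
arm_command([
  [0,0,0,-0.02,0],
  [0,0,0,-0.06,0],
  [0,0,0,-0.12,0],
  [0,0,0,-0.2,0],
  [0,0,0,-0.28,0],
  [0,0,0,-0.3,0],
  [0,0,0,-0.3,0],
  [0,0,0,-0.3,0],
])

```text
time_s: 31.68
ee_pos: [485.0, -301.1, 220.2]
ee_rot: [179.2, -1.9, -20.9]
force: [-0.8, -0.5, -0.2]
gripper_width: 90.9
```

```bash
python3 snap.py z wrist scene; python3 - <<'E'
import cv2,numpy as np
a=cv2.imread("pics/wrist_z.png")
cv2.imwrite("pics/c26.png",cv2.resize(a[85:315,250:400],None,fx=2.6,fy=2.6,interpolation=cv2.INTER_CUBIC))
E
```

```text
wrist 31.6833 [ 484.95 -301.09  220.16] [179.23  -1.9  -20.86]
scene 31.7333 [ 484.3  -300.71  218.62] [179.27  -1.72 -20.87]
```

View pics/c26.png

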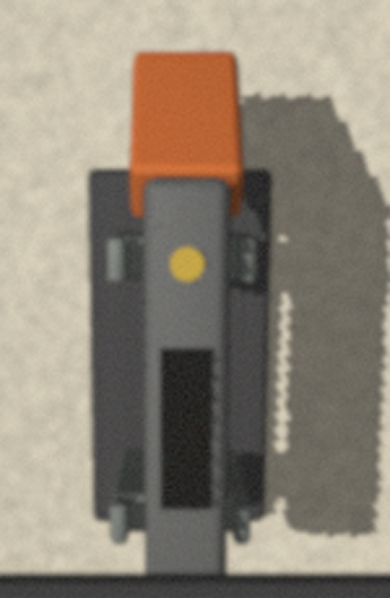

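View pics/scene_z.png

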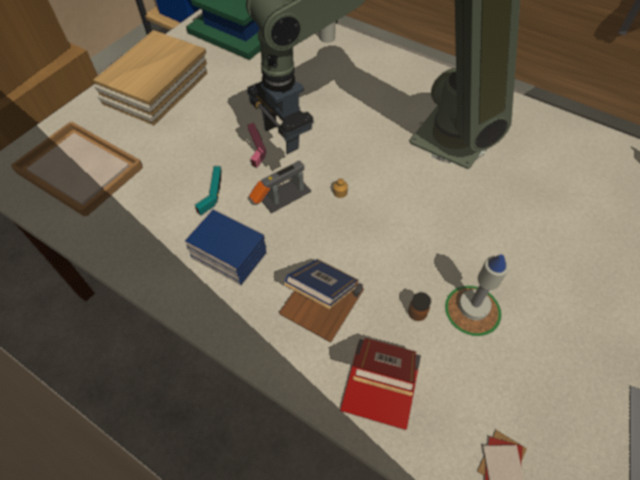

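```bash
python3 snap.py fin top; python3 - <<'E'
import cv2,numpy as np
a=cv2.imread("pics/top0.png");b=cv2.imread("pics/top_fin.png");c=cv2.imread("pics/scene_z.png");d=cv2.imread("pics/scene0.png")
r=lambda x,f:cv2.resize(x,None,fx=f,fy=f,interpolation=cv2.INTER_CUBIC)
cv2.imwrite("pics/c27.png",np.vstack([np.hstack([r(b[230:330,120:220],4),r(c[265:340,435:510],5.333)]),np.hstack([r(d[150:220,240:310],2.8571*2)[:200],r(c[150:220,240:310],2.8571*2)[:200]])[:, :800]]))
E
```

```text
top 31.7833 [ 484.06 -300.55  217.88] [179.29  -1.64 -20.87]
```

View pics/c27.png

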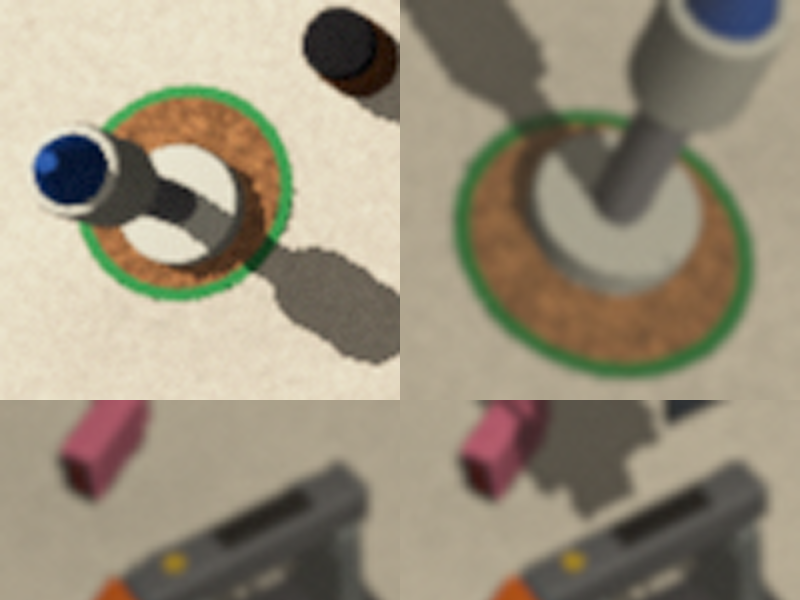

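The top and scene views both show the foot wholly inside the green rim with margin, and the dispenser upright. The scanner's position in the dock matches the first picture. Handing in.

```bash
python3 -c "
from workcell import env
print(env.job_done(), env.state()['time_s'])"
```

```text
the job is handed in; nothing more can be done
the job is handed in; nothing more can be done
```

The whole job was done in order and handed in after about 32 s of the 72 s allowed; no verdict was reported.

**Dispenser:** My first push at the foot did not work. With the tool vertical, the gripper's body touched the reservoir first and leaned the dispenser by about 2°, so I backed off and it settled upright in the same place. I then gripped the reservoir from above and slid it about 356 mm along the bench without lifting. It stands upright, and in both the top and scene views its foot is wholly inside the mat's rim, about 5–15 mm off centre depending on the view.

**Scan:** The cover slopes about 39–40°, so a level handle would have aimed about 5° off square. I turned the handle about 4.7° nose-down in the grip by resting its tail lightly on a dock cheek. I then held it for over 2 s:
- **Distance:** 80.7 mm from the window to the label.
- **Off square:** about 1.5°.
- **Off the label's middle:** about 1 mm by my model.

The scanner stayed clear of the book and its stand.

**Return:** The scanner lies level between the dock's cheeks, facing as before, and looks the same as in the first scene picture. By eye, the book, jar, weight and stack are unmoved, and the gripper was clear of everything at hand-in.

**Checks that disagreed:**
- **Label position:** triangulating the label from two wrist views gave a result about 25 mm off and a slope of 33°. I set it aside because its sizes came out wrong, and used the poses fitted from the label's known size instead.
- **Aim point:** the scene camera differed from my aim model by about 4 mm.

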